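# Index the block feeder, load the briar block and lock the wheel

## Robot

A 7-joint arm with a two-finger parallel gripper is mounted at the origin on the work surface. World frame = base frame: x ahead of the robot, y to its left, z up, the work surface at z = 0. Lengths are in m, angles in rad, forces in N, time in s.
With the tool pointing down it reaches from about 0.375 to 0.925 m from the base axis. Payload 3.1 kg.
Tool frame: the origin (TCP) lies at the very end of the fingers, on their centre line; the grasp point (between the pads) lies 19 mm behind it; x points along the fingers, y is the direction in which the jaws open and shut, and the axes are right-handed (so a half turn about x gives the same grasp; the last joint's range is limited). The gripper opens to 85 mm and grips with 20 to 120 N. Pads are 22 mm wide; open, the fingers measure 114 mm over their backs; the gripper's body (76 mm by 85 mm) begins 54 mm behind the grasp point. The pads swing forward as they close: fully open they stand 13 mm farther back than shut.
Start: joints at [1.017, 0.383, 0.044, 1.598, -0.018, 1.161, -0.05], TCP at [0.286, -0.584, 0.203] pointing down, gripper open.
Joint ranges: [-2.61, 2.61], [-0.41, 2.15], [-1.48, 1.57], [0, 2.5], [-1.57, 4.71], [0.05, 1.97], [-2.85, 2.85]. Speed limits (rad/s): [2.79, 2.79, 3.14, 3.14, 3.14, 3.14, 3.14].

## Interface

Orientations are given as a unit quaternion [x, y, z, w].
In Python, from plant import bot gives the robot as it stands.
- The arm moves only by the tool apply_moves, never from a script. Its argument "moves" is a list of rows, each a list of 7 numbers: the finger opening in m, from 0 to 0.0854, then the shift along the tool's x, y, z in m, then the turn, a rotation vector about the tool's x, y, z in rad. A call has 1 to 12 rows; each row shifts and turns the commanded pose from where the row before left it, along the tool's axes as they then stand; what a row does not reach is not made up. A row lasts 1/12 s, in which the tool goes at most 41.7 mm and 7.16 degrees, less where a joint would pass 70% of its speed; a pose out of reach is approached as far as the arm can. A call is refused whole if a number of a shift passes 0.0417 or a number of a turn 0.125, either way. A call with a gripper value outside its range is refused whole. The fingers move at their own pace and stop on an object; the grip force is fixed at half the most. Time passes only in rows, so rows that do not move let the fingers close. It gives the time, the measured TCP pose, the force and the opening at its end, in the units of the state.
- bot.state(): the state, without advancing time (a new reading comes with each control period).
- bot.capture(name): name is "side" or "top" or "wrist"; returns a dict with "frame" (480x640x3 uint8, blue, green, red), "depth" (480x640 float32, m along the optical axis (not along the pixel's ray), 0 where there is no reading), "camera_matrix" (3x3 intrinsics, pixels), "R" (3x3) and "t" (3): a world point X has camera coordinates R X + t; the wrist camera has in their place "tool_from_camera" (4x4, takes a point from camera to tool coordinates, whose origin is the TCP and whose axes are the tool frame's). Camera axes: x right, y down, z forward; pixel columns grow to the right and rows downward; lengths in m; the calibration is good to about 2 mm. A picture is of the moment at which its call begins: read the wrist's pose just before it.
- bot.job_done(): hands the job in, once; it reports no verdict.
Trained networks look in a picture, given as the dict that the camera call returned (one of the last four; its "shot" number tells which), for a name from the list of things; names that differ only in an ending like _2 or _b are one class to them, and where a whole thing is asked for, a point or a joint stands for the part that bears it (a point fixed in the world has none). Each returns a list of dicts, best first, with "score" (0 to 1); they miss things now and then, are a little off and sometimes report something else, mostly with a low value. They report only what shows in the picture. A call takes as long as a camera call. They do not tell look-alikes from the thing itself.
- bot.cut_out(picture, query): "region" (480x640 bool, what is visible of it) and "rect" ([left, top, width, height] in pixels, round what is visible of it).
- bot.landmark_of(picture, query): "location" ([column, row] in pixels: a listed point, or the origin of a listed thing).
The state is a dict: "clock": time; "joint_pos": joint angles; "joint_vel": joint speeds; "effort": joint torques, N m; "tcp_pos": TCP position; "eef_rot": TCP orientation; "force": force on the tool from outside, world axes, zero at the start; "torque": the same for the moment, N m; "finger_gap": opening from 0.0 (shut) to 1.0 (fully open).
Only numpy, scipy, OpenCV 4.12 (cv2) and the standard library are available. Lean on these libraries where they do the work, as an engineer would, in place of code of your own. Each camera call takes 0.05 s, during which the arm holds its last target.

## Task

Turn the feeder's carousel by its black grip bar so that the empty yellow bay faces the loading point marked by the red pointer, then lay the yellow-ended wood block flat on that bay's sloping floor, lengthwise between its walls, setting it down tilted to match the slope rather than dropping it. Then tighten the brass knurled lock screw clockwise until it seats, stopping when you feel the resistance rise and not forcing it further. Let go of everything and leave the blue-ended block, the bottle and the tin where they are.

Things in the scene. Friction and masses are not known exactly. Their poses are not given: they have to be found in the camera images.
- feeder: Fixed grey round feeder base, 310 mm across and 30 mm high, origin at its centre on the table. Its -x axis points from the centre to the loading point; a red diamond pointer lies on a low tongue 16 mm high, 145 to 215 mm out along -x. It does not move in a run.
- load_point (a point): Point fixed to the feeder 122 mm from its centre along -x and 88 mm above the table: where the middle of the bay floor stands when a bay faces the loading point.
- carousel (a joint): Angle of the carousel about the upright axis through the feeder's centre, rad, counter-clockwise from above positive. 0 (or any whole turn) = yellow bay squarely at the loading point. Turns endlessly both ways, 0.25 N m friction, stays where left. Aluminium disc 300 mm across (top 44 mm up), green column 80 mm across (to 165 mm), four sloping bays 90 degrees apart.
- carousel_grip (a point): Centre of the black grip bar on top of the column, on the carousel's axis, 187 mm above the table. Bar 84 mm long along this point's x axis, 22 mm wide (y), 46 mm high (top at 210 mm; column's top at 165 mm). Turns with the carousel. The yellow bay lies on this point's -x side.
- bay_yellow: Empty yellow sloping tray on the carousel. Origin on its floor, 122 mm from the carousel's axis, 88 mm up. x runs outward down the slope (30 degrees), y level across, z square to the floor, leaning outward 30 degrees. Floor x = -58 to +58 mm; side walls 14 mm high, 6 thick, 54 mm apart; 14 mm lip at the low outer end, inner end open. The block may slide to the lip (centre at x = 8, z = 25).
- bay_blue: The other empty bay, blue, same shape and axes, opposite the yellow one: the wrong one. The two dark bays between them hold fixed wood blocks whose tops reach 153 mm above the table.
- block_center (a point): Centre of the loose brown wood block to load: 100 mm long (x), 44 mm wide (y), 50 mm high (z), about 0.16 kg, the third at its +x end painted yellow. At the start it lies flat on the table, centre 25 mm up. Either end may go outward in the bay.
- screw (a joint): Angle of the brass lock screw about its upright axis, rad, growing clockwise seen from above (tightening). Starts loose between 0 and 0.4, turns easily (0.08 N m); seats at 1.2, from where resistance rises by about 2 N m per rad. Past 1.5 it is forced. Stays where left (springs back to just over 1.2 if let go beyond).
- screw_head (a point): Centre of the screw's knurled round brass head: 38 mm across, 32 mm high, this point 66 mm above the table, head from 50 to 82 mm, on a 22 mm neck over a bracket 22 mm high. It stands on the feeder base 150 mm along its -x and 150 mm along its +y.
- spare_center (a point): Centre of a second loose block of the same size with a blue-painted end; not to be moved.
- bottle: Loose white glue bottle with orange cap, 56 mm across, 150 mm high, origin at the centre of its foot; not to be moved.
- tin: Loose tin with a green band, 72 mm across, 90 mm high, origin at the centre of its foot; not to be moved.
- stop_post: Fixed upright steel post between the two blocks, 20 mm across and 160 mm high on a foot 52 mm across and 12 mm high, origin at the centre of its foot: an obstacle.
- block: The same yellow-ended block, origin at the centre of its underside (25 mm below its centre), axes as above.
Not all that is in view belongs to the job. What is shaped like the block but green is not meant.

How it is judged:
By the outcome, as a careful person would: the job done as asked, in the order asked, and still so for the second after the job is handed in, with the robot touching nothing.
It also fails if it takes over 67 s, if anything falls off the work surface, if the arm or the gripper's body presses on something with over 40 N, if the wrist force passes 120 N, or if a joint passes its speed limit or range.

## Working session

There is one attempt and no reset: what is moved stays moved. The work goes in short steps, Python scripts to look and compute and a tool call to move; the robot and the scene stay as the last step left them, time stands still between calls to the robot, and variables do not carry over. Pictures are saved under pics/ and viewed, and the job is handed in when it is done.

Besides the shell and the picture viewer there is one more tool, called after "Request:" as name(argument=value, ...) on one line, values as JSON. apply_moves: Moves the arm, as the interface text tells. Its arguments: {"type":"object","properties":{"moves":{"type":"array","items":{"type":"array","items":{"type":"number"}}}},"required":["moves"]}

```bash
ls -la; mkdir -p pics; python3 - <<'E'
from plant import bot
import cv2,pickle
print(bot.state())
for n in ["side","top","wrist"]:
    p=bot.capture(n); cv2.imwrite(f"pics/a_{n}.png",p["frame"]); pickle.dump(p,open(f"a_{n}.pkl","wb"))
    print(n,p["camera_matrix"].tolist(),[ (k,p[k].tolist()) for k in ("R","t","tool_from_camera") if k in p])
    for q in ["feeder","carousel_grip","bay_yellow","bay_blue","block_center","screw_head","spare_center","bottle","tin","stop_post","load_point"]:
        try:
            r=bot.landmark_of(p,q); print(q,[(round(d["score"],2),[round(float(v)) for v in d["location"]]) for d in r[:3]])
        except Exception as e: print(q,e)
print(bot.state()["clock"])
E
```

```text
total 12
drwxr-xr-x  3 agent agent 4096 Dec  6 08:13 .
drwxr-xr-x 23 root  root  4096 Dec  6 08:13 ..
drwxr-xr-x  2 agent agent 4096 Dec  6 08:13 pics
{'clock': 0.0, 'joint_pos': array([ 1.01722405,  0.38383576,  0.04381455,  1.59958631, -0.01788175,
        1.16116985, -0.04988098]), 'joint_vel': array([ 2.30593092e-03, -4.65546335e-04,  2.49596659e-05,  5.78160150e-04,
        6.41010879e-04,  1.73144335e-03, -9.09162491e-04]), 'effort': array([-1.09914458e-04, -4.33466828e+01,  1.02462865e+00, -2.49518341e+01,
        1.05947195e-02,  1.13257804e-02,  4.19555386e-05]), 'tcp_pos': array([ 0.28565319, -0.58274203,  0.20198073]), 'eef_rot': array([-0.6885554 , -0.16067578,  0.6890743 , -0.15890673]), 'force': array([ 0.05610667,  0.4485317 , -0.41292278]), 'torque': array([ 0.01699256,  0.02331737, -0.0208633 ]), 'finger_gap': 1.0002025832482613}
side [[512.2327746111207, 0.0, 312.71894781445343], [0.0, 512.2327746111207, 243.38579481335447], [0.0, 0.0, 1.0]] [('R', [[-0.886275124697761, -0.4629259214018651, 0.014696755975474075], [-0.2803881815271438, 0.511008505739823, -0.812559397
[... 1336 characters left out ...]
65, [454, 279])]
tin [(0.59, [181, 316])]
stop_post [(0.8, [403, 271])]
load_point [(0.55, [284, 196])]
wrist [[340.60029531755123, 0.0, 320.2105788448362], [0.0, 340.60029531755123, 240.81455957040447], [0.0, 0.0, 1.0]] [('tool_from_camera', [[-0.0017002458847455244, -0.2725955401511268, 0.9621272164603001, -0.17155165627208682], [0.9999984807966079, -0.000833078792177948, 0.0015311382041594101, -0.0006274262935005437], [0.0003841463336015466, 0.9621283581048009, 0.27259654246184595, -0.06830650756619729], [0.0, 0.0, 0.0, 1.0]])]
feeder []
carousel_grip []
bay_yellow []
bay_blue []
block_center [(0.57, [137, 22])]
screw_head []
spare_center []
bottle []
tin []
stop_post []
load_point []
1.8
```

View pics.

View pics/a_side.png

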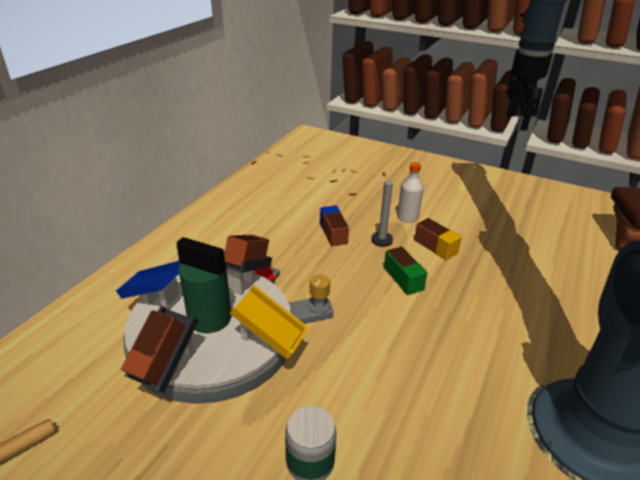

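View pics/a_top.png

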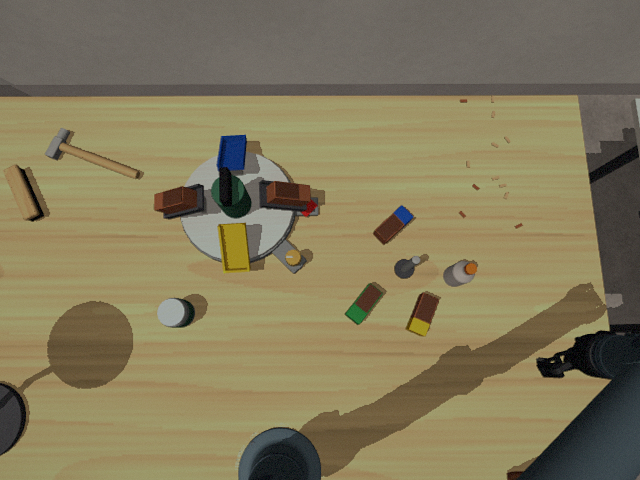

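View pics/a_wrist.png

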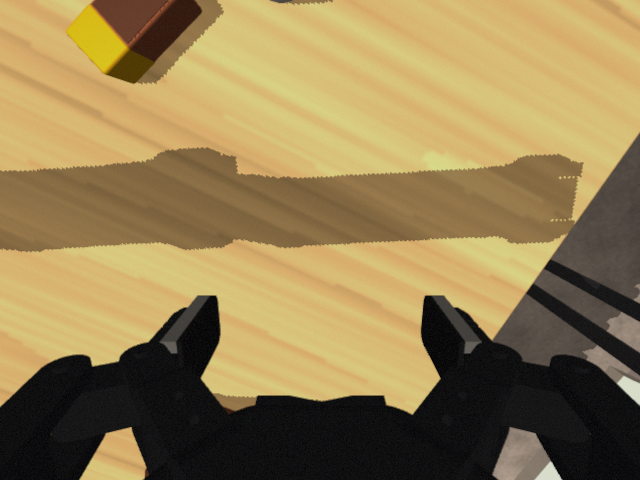

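```bash
cat > h.py <<'E'
import numpy as np,pickle,cv2
from scipy.spatial.transform import Rotation as Ro
def load(n): return pickle.load(open(n,"rb"))
def cloud(p,T=None):
    K=p["camera_matrix"];d=p["depth"].astype(float);v,u=np.mgrid[:480,:640]
    X=np.stack([(u-K[0,2])/K[0,0]*d,(v-K[1,2])/K[1,1]*d,d],-1)
    if "R" in p: W=(X-p["t"])@p["R"]
    else:
        M=T@p["tool_from_camera"]; W=X@M[:3,:3].T+M[:3,3]
    W[d<=0]=np.nan
    return W
def tri(ps,uvs):
    A=[];b=[]
    for p,(u,v) in zip(ps,uvs):
        K=p["camera_matrix"];P=K@np.c_[p["R"],p["t"]]
        for r,c in((0,u),(1,v)):
            e=c*P[2]-P[r]; s=1/np.linalg.norm(e[:3]);A.append(e[:3]*s);b.append(-e[3]*s)
    x,*_=np.linalg.lstsq(np.array(A),np.array(b),rcond=None);return x,np.abs(np.array(A)@x-np.array(b)).max()
E
python3 - <<'E'
from h import *
s=load("a_side.pkl");t=load("a_top.pkl")
L={"feeder":[(208,335),(237,204)],"grip":[(200,259),(228,186)],"by":[(270,321),(234,247)],"bb":[(152,281),(233,156)],"screw":[(318,285),(295,258)],"block":[(434,240),(424,312)],"spare":[(330,226),(394,224)],"bottle":[(412,216),(454,279)],"tin":[(313,460),(181,316)],"post":[(376,242),(403,271)]}
for k,(a,b) in L.items():
    x,e=tri([s,t],[a,b]);print(k,x.round(4),round(e,4))
W=cloud(t);Ws=cloud(s)
hsv=cv2.cvtColor(t["frame"],cv2.COLOR_BGR2HSV);hs=cv2.cvtColor(s["frame"],cv2.COLOR_BGR2HSV)
for nm,W_,h in(("top",W,hsv),("side",Ws,hs)):
    y=(h[...,0]>20)&(h[...,0]<32)&(h[...,1]>200)
    reg=(W_[...,2]>0.05)&(W_[...,2]<.2)&(W_[...,0]>.2)&(W_[...,0]<.8)
    for n_,m in(("yel",y&reg),):
        P=W_[m];print(nm,n_,len(P),np.nanmedian(P,0).round(4))
        U,S,V=np.linalg.svd(P-P.mean(0),full_matrices=False);print(V.round(3),S.round(2))
# red pointer
for nm,W_,h in(("top",W,hsv),("side",Ws,hs)):
    m=((h[...,0]<6)|(h[...,0]>174))&(h[...,1]>200)&(W_[...,2]<.03)&(W_[...,2]>0.005)
    P=W_[m];print(nm,"red",len(P),P.mean(0).round(4) if len(P) else'')
# table
print("table z", np.nanmedian(W[340:420,350:480,2]), np.nanmedian(Ws[350:450,350:500,2]))
# base rim: disc top points z~0.044 circle fit
for nm,W_ in(("top",W),("side",Ws)):
    m=(W_[...,2]>.036)&(W_[...,2]<.052)&(np.hypot(W_[...,0]-.57,W_[...,1]-.12)<.25)
    P=W_[m];print(nm,len(P),P.min(0).round(3),P.max(0).round(3),np.median(P[:,2]))
    c=cv2.minEnclosingCircle((P[:,:2]*1000).astype(np.float32));print(c)
E
```

```text
feeder [0.6673 0.1251 0.0047] 0.0021
grip [0.6641 0.1166 0.1777] 0.001
by [0.5334 0.1132 0.092 ] 0.0004
bb [0.7766 0.1261 0.0907] 0.0032
screw [ 0.513  -0.0351  0.0681] 0.0036
block [ 0.3775 -0.3652  0.0159] 0.0016
spare [ 0.612  -0.2957  0.0195] 0.0042
bottle [ 0.461  -0.4501  0.0096] 0.0002
tin [0.3712 0.2594 0.0112] 0.0018
post [ 0.4939 -0.3172 -0.0018] 0.0095
top yel 1068 [0.5322 0.1127 0.0871]
[[-0.411 -0.907 -0.092]
 [ 0.779 -0.402  0.481]
 [-0.473  0.126  0.872]] [3.76 1.07 0.2 ]
side yel 2772 [0.5303 0.108  0.0881]
[[ 0.399  0.912  0.092]
 [ 0.798 -0.395  0.455]
 [-0.451  0.108  0.886]] [6.2  1.7  0.37]
top red 109 [ 0.6322 -0.041   0.0173]
side red 134 [ 0.6574 -0.0685  0.0197]
table z -0.0009421144895488941 0.0008293973554358459
top 5245 [ 0.351 -0.026  0.036] [0.806 0.265 0.052] 0.04304368703040183
((575.7059936523438, 154.75526428222656), 239.29202270507812)
side 6348 [ 0.39  -0.033  0.036] [0.809 0.294 0.052] 0.045044198493809896
((591.0965576171875, 173.07049560546875), 234.187255859375)
```

```bash
python3 - <<'E'
from h import *
from scipy.optimize import least_squares
s=load("a_side.pkl");t=load("a_top.pkl")
for nm,p in(("top",t),("side",s)):
    W=cloud(p);h=cv2.cvtColor(p["frame"],cv2.COLOR_BGR2HSV)
    m=(abs(W[...,2]-.044)<.006)&(h[...,1]<60)&(np.hypot(W[...,0]-.66,W[...,1]-.12)<.19)
    m=cv2.morphologyEx(m.astype(np.uint8),cv2.MORPH_OPEN,np.ones((3,3)))>0
    P=W[m][:,:2]
    # max radius per angle bin boundary
    c=np.array([.66,.12])
    for _ in range(5):
        d=P-c;a=np.arctan2(d[:,1],d[:,0]);r=np.hypot(*d.T);b=((a+np.pi)/(2*np.pi)*72).astype(int)
        Q=np.array([P[b==i][np.argsort(r[b==i])[-3]] for i in range(72) if (b==i).sum()>5])
        f=least_squares(lambda x:np.hypot(Q[:,0]-x[0],Q[:,1]-x[1])-x[2],[*c,.15],loss="soft_l1",f_scale=.002);c=f.x[:2]
    print(nm,f.x.round(4),len(Q))
    # bar top: dark pts z>0.195
    m=(W[...,2]>.198)&(W[...,2]<.22)&(np.hypot(W[...,0]-.66,W[...,1]-.12)<.08)
    P=W[m];
    if len(P)>10:
        q=P[:,:2].astype(np.float32)*1000;print("bar",len(P),np.median(P[:,2]),cv2.minAreaRect(q))
    # column green
    m=(h[...,0]>50)&(h[...,0]<95)&(h[...,1]>60)&(np.hypot(W[...,0]-.66,W[...,1]-.12)<.08)&(W[...,2]<.155)&(W[...,2]>.06)
    P=W[m]
    f=least_squares(lambda x:np.hypot(P[:,0]-x[0],P[:,1]-x[1])-.04,[.66,.12],loss="soft_l1",f_scale=.002);print("col",len(P),f.x)
    m=(h[...,0]>12)&(h[...,0]<32)&(h[...,1]>100)&(W[...,2]>.04)&(np.hypot(W[...,0]-.513,W[...,1]+.035)<.035)
    P=W[m];print("screw",len(P),np.median(P,0),P.max(0),P.min(0))
    for nn,c in(("blk",(.3775,-.365)),("spare",(.612,-.296))):
        m=(abs(W[...,2]-.05)<.006)&(np.hypot(W[...,0]-c[0],W[...,1]-c[1])<.08)
        q=W[m][:,:2].astype(np.float32)*1000;print(nn,len(q),np.median(W[m][:,2]),cv2.minAreaRect(q))
E
```

```text
top [0.6577 0.1211 0.1467] 65
bar 356 0.20835865945651633 ((658.1426391601562, 120.37864685058594), (85.06061553955078, 21.898975372314453), 2.367569923400879)
col 334 [0.6589268  0.12165803]
screw 186 [ 0.50725245 -0.03200842  0.08050244] [ 0.52801329 -0.01181108  0.08607733] [ 0.49033646 -0.04918224  0.0572794 ]
blk 720 0.049545502379099396 ((369.777587890625, -357.0338439941406), (45.21119689941406, 100.74639129638672), 65.93233489990234)
spare 623 0.049259713304278877 ((603.2402954101562, -290.6156921386719), (44.456504821777344, 99.33658599853516), 42.55390167236328)
side [0.6581 0.1226 0.1455] 56
bar 629 0.20949107731803818 ((659.94287109375, 120.83100891113281), (83.71028900146484, 22.807802200317383), 2.7363460063934326)
col 1739 [0.66133994 0.11909205]
screw 442 [ 0.50815598 -0.02210964  0.07864075] [ 0.53340837 -0.01119812  0.0856623 ] [ 0.49342881 -0.05054435  0.04266419]
blk 575 0.051556984554849 ((373.2620544433594, -356.3752136230469), (49.346275329589844, 102.72564697265625), 67.69034576416016)
spare 487 0.051836628198713354 ((606.6073608398438, -290.4532775878906), (45.13950729370117, 104.12395477294922), 41.590476989746094)
```

```bash
python3 - <<'E'
from h import *
R=Ro.from_quat([-0.6885554 , -0.16067578,  0.6890743 , -0.15890673]).as_matrix();print(R.round(3))
print(np.degrees(np.arctan2(R[1,1],R[0,1])), np.degrees(np.arctan2(R[1,2],R[0,2])))
E
```

```text
[[-0.001  0.44  -0.898]
 [ 0.002 -0.898 -0.44 ]
 [-1.    -0.003  0.   ]]
-63.87908596137824 -153.8790636661624
```

```bash
cat >> h.py <<'E'
from scipy.linalg import expm,logm
def Tm(pos,R): T=np.eye(4);T[:3,:3]=R;T[:3,3]=pos;return T
def pose(st): return Tm(st["tcp_pos"],Ro.from_quat(st["eef_rot"]).as_matrix())
def down(az):
    a=np.radians(az);y=np.array([np.cos(a),np.sin(a),0]);x=np.array([0,0,-1.]);return np.c_[x,y,np.cross(x,y)]
def rows(T0,T1,N=None,vmax=.0405,wmax=.12):
    D=np.linalg.inv(T0)@T1
    L=np.real(logm(D))
    if N is None:
        n1=np.linalg.norm(L[:3,3])/vmax;w=np.array([L[2,1],L[0,2],L[1,0]]);n2=np.linalg.norm(w)/wmax;N=int(np.ceil(max(n1,n2,1)))
    E=expm(L/N);v=E[:3,3];w=Ro.from_matrix(E[:3,:3]).as_rotvec()
    print("N",N,"row",np.r_[v,w].round(4).tolist())
    z=[(T0@expm(L/N*k))[:3,3].round(3).tolist() for k in range(0,N+1,max(1,N//5))];print(z)
    return N,v,w
E
python3 - <<'E'
from h import *
from plant import bot
st=bot.state();print(st["clock"])
rows(pose(st),Tm([.659,.121,.27],down(-87.5)))
E
```

```text
1.8
N 20 row [-0.0033, -0.0295, -0.0273, 0.0206, -0.0, -0.0]
[[0.286, -0.584, 0.203], [0.337, -0.431, 0.217], [0.4, -0.284, 0.23], [0.475, -0.142, 0.243], [0.562, -0.007, 0.257], [0.659, 0.121, 0.27]]
```

Request:
apply_moves(moves=[[0.085,-0.0033,-0.0295,-0.0273,0.0206,0,0],[0.085,-0.0033,-0.0295,-0.0273,0.0206,0,0],[0.085,-0.0033,-0.0295,-0.0273,0.0206,0,0],[0.085,-0.0033,-0.0295,-0.0273,0.0206,0,0],[0.085,-0.0033,-0.0295,-0.0273,0.0206,0,0],[0.085,-0.0033,-0.0295,-0.0273,0.0206,0,0],[0.085,-0.0033,-0.0295,-0.0273,0.0206,0,0],[0.085,-0.0033,-0.0295,-0.0273,0.0206,0,0],[0.085,-0.0033,-0.0295,-0.0273,0.0206,0,0],[0.085,-0.0033,-0.0295,-0.0273,0.0206,0,0]])

```text
clock: 2.63
tcp_pos: [0.4366, -0.2098, 0.237]
eef_rot: [0.702, 0.087, -0.701, 0.088]
force: [0.6, 0.0, 0.2]
finger_gap: 0.995
```

Request:
apply_moves(moves=[[0.085,-0.0033,-0.0295,-0.0273,0.0206,0,0],[0.085,-0.0033,-0.0295,-0.0273,0.0206,0,0],[0.085,-0.0033,-0.0295,-0.0273,0.0206,0,0],[0.085,-0.0033,-0.0295,-0.0273,0.0206,0,0],[0.085,-0.0033,-0.0295,-0.0273,0.0206,0,0],[0.085,-0.0033,-0.0295,-0.0273,0.0206,0,0],[0.085,-0.0033,-0.0295,-0.0273,0.0206,0,0],[0.085,-0.0033,-0.0295,-0.0273,0.0206,0,0],[0.085,-0.0033,-0.0295,-0.0273,0.0206,0,0],[0.085,-0.0033,-0.0295,-0.0273,0.0206,0,0],[0.085,0,0,0,0,0,0],[0.085,0,0,0,0,0,0]])

```text
clock: 3.63
tcp_pos: [0.6595, 0.1261, 0.2686]
eef_rot: [-0.707, -0.018, 0.707, -0.017]
force: [0.1, -0.5, -0.7]
finger_gap: 0.993
```

```bash
python3 - <<'E'
from h import *
from plant import bot
st=bot.state();print(st["clock"],st["joint_pos"].round(3),st["tcp_pos"].round(4))
T=pose(st);p=bot.capture("wrist");cv2.imwrite("pics/b_wrist.png",p["frame"]);pickle.dump((p,T),open("b_wrist.pkl","wb"))
W=cloud(p,T)
m=(W[...,2]>.198)&(W[...,2]<.225)&(np.hypot(W[...,0]-.66,W[...,1]-.12)<.07)
P=W[m];print(len(P));
if len(P)>10: print(np.median(P[:,2]),cv2.minAreaRect(P[:,:2].astype(np.float32)*1000))
rows(T,Tm([.659,.121,.173],down(-87.5)))
E
```

```text
3.6333 [ 0.075  0.417 -0.439  1.445  0.176  1.319 -1.896] [0.6595 0.1261 0.2686]
3464
0.21055823125369788 ((660.601318359375, 119.66324615478516), (82.82058715820312, 21.97355079650879), 3.1004152297973633)
N 3 row [0.0319, 0.0017, 0.0002, 0.0019, 0.0003, 0.0008]
[[0.66, 0.126, 0.269], [0.659, 0.124, 0.237], [0.659, 0.123, 0.205], [0.659, 0.121, 0.173]]
```

View pics/b_wrist.png

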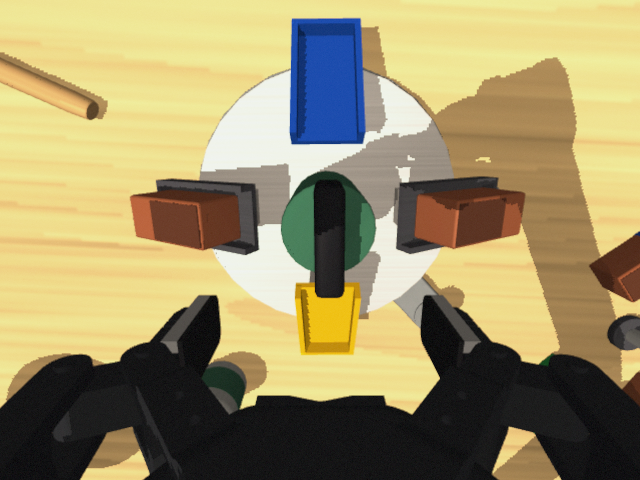

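Request:
apply_moves(moves=[[0.085,0.032,0.0018,0,0.0019,0,0],[0.085,0.032,0.0018,0,0.0019,0,0],[0.085,0.032,0.0018,0,0.0019,0,0],[0.085,0,0,0,0,0,0],[0,0,0,0,0,0,0],[0,0,0,0,0,0,0],[0,0,0,0,0,0,0],[0,0,0,0,0,0,0],[0,0,0,0,0,0,0],[0,0,0,0,0,0,0],[0,0,0,0,0,0,0]])

```text
clock: 4.6
tcp_pos: [0.661, 0.1201, 0.1766]
eef_rot: [0.709, 0.016, -0.705, 0.013]
force: [-0.5, 2.2, 7.8]
finger_gap: 0.229
```

```bash
python3 - <<'E'
from h import *
from plant import bot
st=bot.state();print({k:np.round(v,3) for k,v in st.items()})
T=pose(st);print(np.degrees(np.arctan2(T[1,1],T[0,1])),T[:3,0])
E
```

```text
{'clock': np.float64(4.6), 'joint_pos': array([ 0.077,  0.48 , -0.424,  1.551,  0.207,  1.149, -1.919]), 'joint_vel': array([-0.002, -0.001,  0.002, -0.001,  0.001,  0.001,  0.   ]), 'effort': array([  2.288, -41.733,  -1.783, -21.834,   0.965,   0.108,  -0.116]), 'tcp_pos': array([0.661, 0.12 , 0.177]), 'eef_rot': array([ 0.709,  0.016, -0.705,  0.013]), 'force': array([-0.538,  2.182,  7.793]), 'torque': array([0.719, 0.237, 0.135]), 'finger_gap': np.float64(0.229)}
-87.67282098276851 [ 0.00468049  0.00412117 -0.99998055]
```

Request:
apply_moves(moves=[[0,0,0,0,-0.06,0,0],[0,0,0,0,-0.12,0,0],[0,0,0,0,-0.12,0,0],[0,0,0,0,-0.12,0,0],[0,0,0,0,-0.12,0,0],[0,0,0,0,-0.12,0,0],[0,0,0,0,-0.12,0,0]])

```text
clock: 5.18
tcp_pos: [0.6608, 0.1203, 0.1766]
eef_rot: [0.65, 0.284, -0.646, 0.282]
force: [-0.5, 2.9, 6.0]
finger_gap: 0.232
```

Request:
apply_moves(moves=[[0,0,0,0,-0.12,0,0],[0,0,0,0,-0.12,0,0],[0,0,0,0,-0.12,0,0],[0,0,0,0,-0.12,0,0],[0,0,0,0,-0.12,0,0],[0,0,0,0,-0.12,0,0],[0,0,0,0,-0.03,0,0],[0,0,0,0,0,0,0],[0,0,0,0,0,0,0]])

```text
clock: 5.93
tcp_pos: [0.6607, 0.1203, 0.1766]
eef_rot: [0.502, 0.5, -0.498, 0.5]
force: [-0.6, 3.6, 7.6]
finger_gap: 0.231
```

```bash
python3 - <<'E'
from h import *
from plant import bot
st=bot.state();print({k:np.round(v,3) for k,v in st.items()})
T=pose(st);print(np.degrees(np.arctan2(T[1,1],T[0,1])),T[:3,0])
for n in("side","top","wrist"):
    p=bot.capture(n);cv2.imwrite(f"pics/c_{n}.png",p["frame"]);pickle.dump((p,T),open(f"c_{n}.pkl","wb"))
    W=cloud(p,T);h=cv2.cvtColor(p["frame"],cv2.COLOR_BGR2HSV)
    m=((h[...,0]<6)|(h[...,0]>174))&(h[...,1]>180)&(W[...,2]<.03)&(W[...,2]>0.005)&(np.hypot(W[...,0]-.659,W[...,1]-.121)<.26)
    P=W[m];print(n,"red",len(P),P.mean(0) if len(P) else '',P.min(0),P.max(0))
    m=(h[...,0]>20)&(h[...,0]<32)&(h[...,1]>200)&(W[...,2]>.05)&(W[...,2]<.15)&(np.hypot(W[...,0]-.659,W[...,1]-.121)<.2)
    P=W[m];
    if len(P)>10: print("yel",len(P),P.mean(0),cv2.minAreaRect(P[:,:2].astype(np.float32)*1000))
E
```

```text
{'clock': np.float64(5.933), 'joint_pos': array([ 0.28 ,  0.547, -0.717,  1.541,  0.374,  1.19 , -0.503]), 'joint_vel': array([-0.004, -0.002,  0.006, -0.   , -0.005, -0.   , -0.009]), 'effort': array([  2.366, -40.768,  -5.475, -21.162,   1.159,   0.093,   0.071]), 'tcp_pos': array([0.661, 0.12 , 0.177]), 'eef_rot': array([ 0.502,  0.5  , -0.498,  0.5  ]), 'force': array([-0.577,  3.562,  7.556]), 'torque': array([ 0.82 ,  0.455, -0.009]), 'finger_gap': np.float64(0.231)}
-0.03170207655243913 [ 0.00396544  0.00456941 -0.9999817 ]
side red 101 [ 0.65206735 -0.06562176  0.01977553] [ 0.63324939 -0.08396359  0.01578788] [ 0.67491492 -0.05604624  0.02371692]
yel 804 [ 0.65862416 -0.00817776  0.09227757] ((659.8574829101562, -6.943500518798828), (66.39131927490234, 118.1222152709961), 0.36959561705589294)
top red 116 [ 0.65920001 -0.07220915  0.01766127] [ 0.63165152 -0.08913257  0.0088869 ] [ 0.68669452 -0.05698675  0.02260511]
yel 1101 [ 0.66146416 -0.00465706  0.08910221] ((659.0265502929688, -5.840984344482422), (67.37181854248047, 111.07791900634766), 0.46573182940483093)Traceback (most recent call last):
  File "<stdin>", line 9, in <module>
    return umr_minimum(a, axis, None, out, keepdims, initial, where)
ValueError: zero-size array to reduction operation minimum which has no identity
```

View pics/c_top.png

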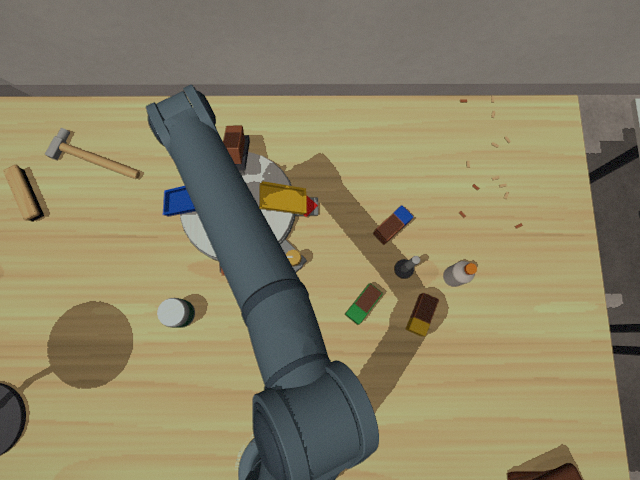

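View pics/c_side.png

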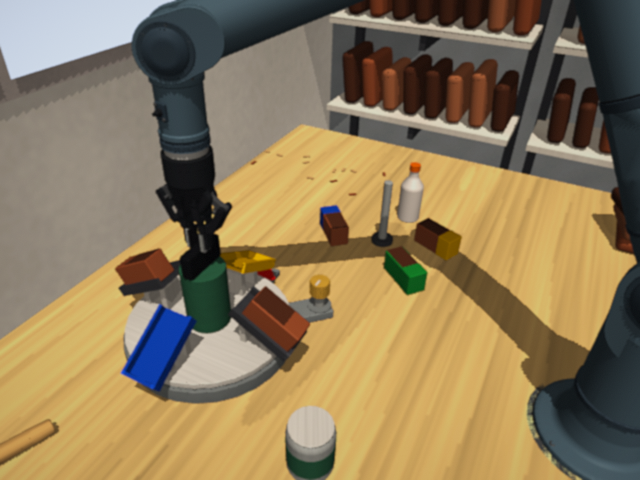

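View pics/c_wrist.png

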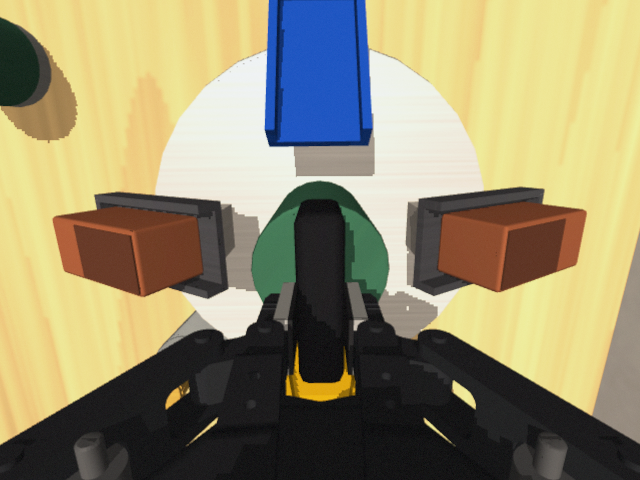

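```bash
cat >> h.py <<'E'
from scipy.spatial.transform import Slerp
def lin(T0,T1,g=.085,N=None,vmax=.039,wmax=.118,pad=0,ease=False):
    r0=Ro.from_matrix(T0[:3,:3]);dr=(r0.inv()*Ro.from_matrix(T1[:3,:3])).as_rotvec();dp=T1[:3,3]-T0[:3,3]
    if N is None: N=int(np.ceil(max(np.linalg.norm(dp)/vmax,np.linalg.norm(dr)/wmax,1)))
    out=[]
    for k in range(N):
        R=(r0*Ro.from_rotvec(dr*k/N)).as_matrix()
        out.append([g]+[round(float(v),4)+0. for v in np.r_[R.T@dp/N,dr/N]])
    print("N",N)
    for i in range(0,N,12): print(out[i:i+12])
E
python3 - <<'E'
from h import *
from plant import bot
T0=pose(bot.state());T0[:3,3]+=[0,0,.09];T0[:3,:3]=down(0)
rows(T0,Tm([.371,-.357,.20],down(-113.5)))
lin(T0,Tm([.371,-.357,.20],down(-113.5)))
E
```

```text
N 17 row [0.0039, 0.0147, 0.036, 0.1165, 0.0, 0.0]
[[0.661, 0.12, 0.267], [0.692, 0.008, 0.255], [0.682, -0.107, 0.243], [0.634, -0.213, 0.231], [0.553, -0.296, 0.22], [0.448, -0.345, 0.208]]
N 17
[[0.085, 0.0039, -0.017, 0.0281, 0.1165, 0.0, 0.0], [0.085, 0.0039, -0.0137, 0.0299, 0.1165, 0.0, 0.0], [0.085, 0.0039, -0.0101, 0.0313, 0.1165, 0.0, 0.0], [0.085, 0.0039, -0.0064, 0.0322, 0.1165, 0.0, 0.0], [0.085, 0.0039, -0.0026, 0.0327, 0.1165, 0.0, 0.0], [0.085, 0.0039, 0.0012, 0.0328, 0.1165, 0.0, 0.0], [0.085, 0.0039, 0.005, 0.0325, 0.1165, 0.0, 0.0], [0.085, 0.0039, 0.0088, 0.0317, 0.1165, 0.0, 0.0], [0.085, 0.0039, 0.0124, 0.0304, 0.1165, 0.0, 0.0], [0.085, 0.0039, 0.0158, 0.0288, 0.1165, 0.0, 0.0], [0.085, 0.0039, 0.0191, 0.0267, 0.1165, 0.0, 0.0], [0.085, 0.0039, 0.0221, 0.0243, 0.1165, 0.0, 0.0]]
[[0.085, 0.0039, 0.0247, 0.0216, 0.1165, 0.0, 0.0], [0.085, 0.0039, 0.0271, 0.0186, 0.1165, 0.0, 0.0], [0.085, 0.0039, 0.0291, 0.0153, 0.1165, 0.0, 0.0], [0.085, 0.0039, 0.0306, 0.0118, 0.1165, 0.0, 0.0], [0.085, 0.0039, 0.0318, 0.0082, 0.1165, 0.0, 0.0]]
```

Request:
apply_moves(moves=[[0.085,0,0,0,0,0,0],[0.085,0,0,0,0,0,0],[0.085,0,0,0,0,0,0],[0.085,0,0,0,0,0,0],[0.085,-0.015,0,0,0,0,0],[0.085,-0.035,0,0,0,0,0],[0.085,-0.04,0,0,0,0,0]])

```text
clock: 6.67
tcp_pos: [0.6575, 0.115, 0.2617]
eef_rot: [-0.499, -0.501, 0.503, -0.498]
force: [2.0, 0.4, 0.4]
finger_gap: 0.991
```

Request:
apply_moves(moves=[[0.085,0.0039,-0.017,0.0281,0.1165,0,0],[0.085,0.0039,-0.0137,0.0299,0.1165,0,0],[0.085,0.0039,-0.0101,0.0313,0.1165,0,0],[0.085,0.0039,-0.0064,0.0322,0.1165,0,0],[0.085,0.0039,-0.0026,0.0327,0.1165,0,0],[0.085,0.0039,0.0012,0.0328,0.1165,0,0],[0.085,0.0039,0.005,0.0325,0.1165,0,0],[0.085,0.0039,0.0088,0.0317,0.1165,0,0],[0.085,0.0039,0.0124,0.0304,0.1165,0,0],[0.085,0.0039,0.0158,0.0288,0.1165,0,0],[0.085,0.0039,0.0191,0.0267,0.1165,0,0],[0.085,0.0039,0.0221,0.0243,0.1165,0,0]])

```text
clock: 7.67
tcp_pos: [0.4536, -0.2213, 0.2177]
eef_rot: [0.705, 0.058, -0.704, 0.059]
force: [0.6, 0.1, 1.7]
finger_gap: 0.992
```

Request:
apply_moves(moves=[[0.085,0.0039,0.0247,0.0216,0.1165,0,0],[0.085,0.0039,0.0271,0.0186,0.1165,0,0],[0.085,0.0039,0.0291,0.0153,0.1165,0,0],[0.085,0.0039,0.0306,0.0118,0.1165,0,0],[0.085,0.0039,0.0318,0.0082,0.1165,0,0],[0.085,0,0,0,0,0,0],[0.085,0,0,0,0,0,0]])

```text
clock: 8.25
tcp_pos: [0.367, -0.3624, 0.1977]
eef_rot: [-0.692, 0.147, 0.692, 0.146]
force: [-0.3, 0.6, 0.6]
finger_gap: 0.999
```

```bash
python3 - <<'E'
from h import *
from plant import bot
st=bot.state();print(st["clock"],st["joint_pos"].round(3),st["tcp_pos"].round(4))
T=pose(st);print(np.degrees(np.arctan2(T[1,1],T[0,1])),T[:3,0].round(4))
p=bot.capture("wrist");cv2.imwrite("pics/d_wrist.png",p["frame"]);pickle.dump((p,T),open("d_wrist.pkl","wb"))
W=cloud(p,T)
m=(abs(W[...,2]-.05)<.006)&(np.hypot(W[...,0]-.371,W[...,1]+.357)<.075)
P=W[m];print(len(P),np.median(P[:,2]),cv2.minAreaRect(P[:,:2].astype(np.float32)*1000))
E
```

```text
8.25 [ 0.921  0.148 -0.24   1.913  0.04   1.085 -1.324] [ 0.367  -0.3624  0.1977]
-113.91971017075183 [-1.e-04 -4.e-04 -1.e+00]
4729 0.05152277939520383 ((372.2401123046875, -359.63275146484375), (44.987213134765625, 98.98085021972656), 66.5949935913086)
```

View pics/d_wrist.png

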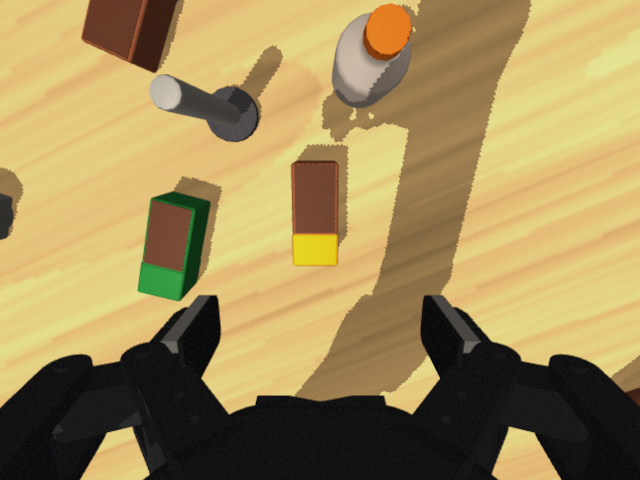

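```bash
python3 - <<'E'
from h import *
from plant import bot
T=pose(bot.state()); lin(T,Tm([.3715,-.359,.0215],down(-113.4)),N=5)
E
```

```text
N 5
[[0.085, 0.0353, -0.0005, -0.0004, -0.001, -0.0002, 0.0001], [0.085, 0.0353, -0.0005, -0.0004, -0.001, -0.0002, 0.0001], [0.085, 0.0353, -0.0005, -0.0004, -0.001, -0.0002, 0.0001], [0.085, 0.0353, -0.0005, -0.0004, -0.001, -0.0002, 0.0001], [0.085, 0.0353, -0.0005, -0.0004, -0.001, -0.0002, 0.0001]]
```

Request:
apply_moves(moves=[[0.085,0.036,-0.0005,-0.0004,-0.001,0,0],[0.085,0.036,-0.0005,-0.0004,-0.001,0,0],[0.085,0.036,-0.0005,-0.0004,-0.001,0,0],[0.085,0.034,-0.0005,-0.0004,-0.001,0,0],[0.085,0.033,-0.0005,-0.0004,-0.001,0,0],[0.085,0,0,0,0,0,0],[0.085,0,0,0,0,0,0]])

```text
clock: 8.88
tcp_pos: [0.3717, -0.3559, 0.0211]
eef_rot: [-0.692, 0.141, 0.694, 0.143]
force: [0.2, -0.3, 0.5]
finger_gap: 0.995
```

```bash
python3 - <<'E'
from h import *
from plant import bot
st=bot.state();print(st["clock"],st["tcp_pos"].round(4),st["force"].round(1))
T=pose(st);print(np.degrees(np.arctan2(T[1,1],T[0,1])),T[:3,0].round(4), (T[:3,:3].T@(np.array([.3715,-.359,.0215])-T[:3,3])).round(4))
E
```

```text
8.8833 [ 0.3717 -0.3559  0.0211] [ 0.2 -0.3  0.5]
-113.13469484427004 [-0.0024  0.0039 -1.    ] [-0.0004  0.003  -0.001 ]
```

Request:
apply_moves(moves=[[0.085,0,0.003,-0.001,0,0,0],[0,0,0,0,0,0,0],[0,0,0,0,0,0,0],[0,0,0,0,0,0,0],[0,0,0,0,0,0,0],[0,0,0,0,0,0,0],[0,0,0,0,0,0,0]])

```text
clock: 9.47
tcp_pos: [0.3715, -0.362, 0.0226]
eef_rot: [0.693, -0.143, -0.692, -0.143]
force: [-0.9, 0.5, 3.8]
finger_gap: 0.141
```

```bash
python3 - <<'E'
from h import *
from plant import bot
st=bot.state();print(st["clock"],st["tcp_pos"].round(4),st["force"].round(1),st["finger_gap"])
T=pose(st);az=np.degrees(np.arctan2(T[1,1],T[0,1]));print(az,T[:3,0].round(4))
# bay target frame: C, dir phi
C=np.array([.6595,.1205,0]);phi=np.radians(270.0)
o=np.array([np.cos(phi),np.sin(phi),0]);z=np.array([0,0,1.]);c,s=np.cos(np.pi/6),np.sin(np.pi/6)
bx=o*c-z*s;bz=o*s+z*c;O=C+o*.122+z*.088
x=-bz;y=np.array([1.,0,0]);R=np.c_[x,y,np.cross(x,y)];print("tool z vs bx",np.cross(x,y),bx)
h=st["tcp_pos"][2]
for bxo,up in((0,.07),(0,.004)):
    P=O+bx*bxo+bz*(h+up);print("target",P.round(4))
G=O+bz*(h+.09)
T1=T.copy();T1[2,3]+=.2;T1[:3,:3]=down(az)
np.save("G.npy",Tm(G,R))
lin(T1,Tm(G+np.array([0,0,.04]),R),g=0)
E
```

```text
9.4667 [ 0.3715 -0.362   0.0226] [-0.9  0.5  3.8] 0.1410568070653214
-113.3461066471713 [ 5.e-04 -5.e-04 -1.e+00]
tool z vs bx [ 0.        -0.8660254 -0.5      ] [-1.59086286e-16 -8.66025404e-01 -5.00000000e-01]
target [ 0.6595 -0.0478  0.1682]
target [ 0.6595 -0.0148  0.111 ]
N 18
[[0, -0.0002, -0.0219, -0.008, -0.107, 0.0189, -0.0287], [0, 0.0006, -0.0209, -0.0103, -0.107, 0.0189, -0.0287], [0, 0.0014, -0.0196, -0.0124, -0.107, 0.0189, -0.0287], [0, 0.0022, -0.0181, -0.0144, -0.107, 0.0189, -0.0287], [0, 0.003, -0.0164, -0.0162, -0.107, 0.0189, -0.0287], [0, 0.0038, -0.0145, -0.0178, -0.107, 0.0189, -0.0287], [0, 0.0045, -0.0124, -0.0192, -0.107, 0.0189, -0.0287], [0, 0.0052, -0.0101, -0.0203, -0.107, 0.0189, -0.0287], [0, 0.0058, -0.0078, -0.0211, -0.107, 0.0189, -0.0287], [0, 0.0064, -0.0053, -0.0217, -0.107, 0.0189, -0.0287], [0, 0.007, -0.0028, -0.022, -0.107, 0.0189, -0.0287], [0, 0.0074, -0.0002, -0.0221, -0.107, 0.0189, -0.0287]]
[[0, 0.0078, 0.0024, -0.0218, -0.107, 0.0189, -0.0287], [0, 0.0081, 0.0049, -0.0213, -0.107, 0.0189, -0.0287], [0, 0.0083, 0.0074, -0.0204, -0.107, 0.0189, -0.0287], [0, 0.0085, 0.0098, -0.0194, -0.107, 0.0189, -0.0287], [0, 0.0085, 0.012, -0.018, -0.107, 0.0189, -0.0287], [0, 0.0084, 0.0141, -0.0165, -0.107, 0.0189, -0.0287]]
```

```bash
python3 - <<'E'
from h import *
from plant import bot
for n in("side","top","wrist"):
    p=bot.capture(n);cv2.imwrite(f"pics/e_{n}.png",p["frame"]);pickle.dump(p,open(f"e_{n}.pkl","wb"))
print(bot.state()["finger_gap"],bot.state()["tcp_pos"])
E
```

```text
0.000469915831645387 [ 0.37144884 -0.36188769  0.02227031]
```

View pics/e_wrist.png

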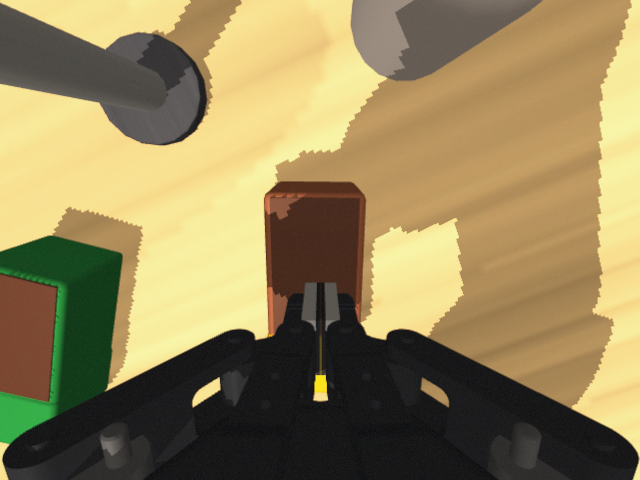

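View pics/e_side.png

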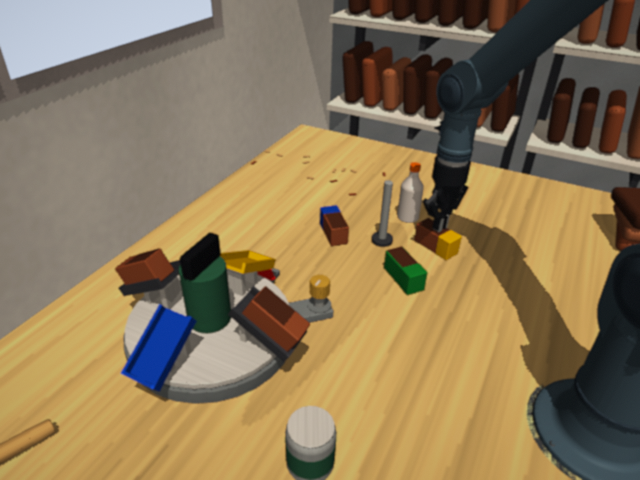

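```bash
python3 - <<'E'
from h import *
from plant import bot
st=bot.state();T=pose(st)
p=load("e_wrist.pkl");W=cloud(p,T)
for u,v in((300,215),(330,240),(320,265),(310,290),(331,290),(320,390),(200,200),(150,200),(230,250),(40,330),(306,320)): print(u,v,p["depth"][v,u].round(4),W[v,u].round(4))
s=load("e_side.pkl");Ws=cloud(s)
f=s["frame"];cv2.imwrite("pics/e_zoom.png",cv2.resize(f[150:290,360:500],(700,700),interpolation=cv2.INTER_CUBIC))
for u,v in((440,228),(432,235),(445,215),(425,230)): print(u,v,Ws[v,u].round(4))
m=(abs(Ws[...,2]-.05)<.006)&(np.hypot(Ws[...,0]-.371,Ws[...,1]+.357)<.075)
print(st["force"],st["torque"],st["clock"])
E
```

```text
300 215 0.1447 [ 0.4109 -0.3699  0.0515]
330 240 0.1475 [ 0.3957 -0.3773  0.0518]
320 265 0.1492 [ 0.3873 -0.369   0.0531]
310 290 0.14 [ 0.3828 -0.3625  0.0645]
331 290 0.1406 [ 0.3791 -0.3703  0.064 ]
320 390 0.1689 [ 0.3264 -0.3426  0.0513]
200 200 0.194 [ 0.4332 -0.3144  0.0007]
150 200 0.1934 [ 0.4445 -0.2885  0.0013]
230 250 0.2025 [ 3.998e-01 -3.161e-01  3.000e-04]
40 330 0.16 [ 0.4092 -0.2351  0.051 ]
306 320 0.1159 [ 0.3831 -0.3619  0.0896]
440 228 [ 0.3672 -0.3465  0.0645]
432 235 [ 0.3803 -0.3376  0.0463]
445 215 [ 0.3654 -0.3662  0.0888]
425 230 [ 0.3999 -0.3466  0.0483]
[-0.86564902  0.40253115  0.84514964] [ 0.05158746  0.03391519 -0.04499312] 9.6167
```

View pics/e_zoom.png

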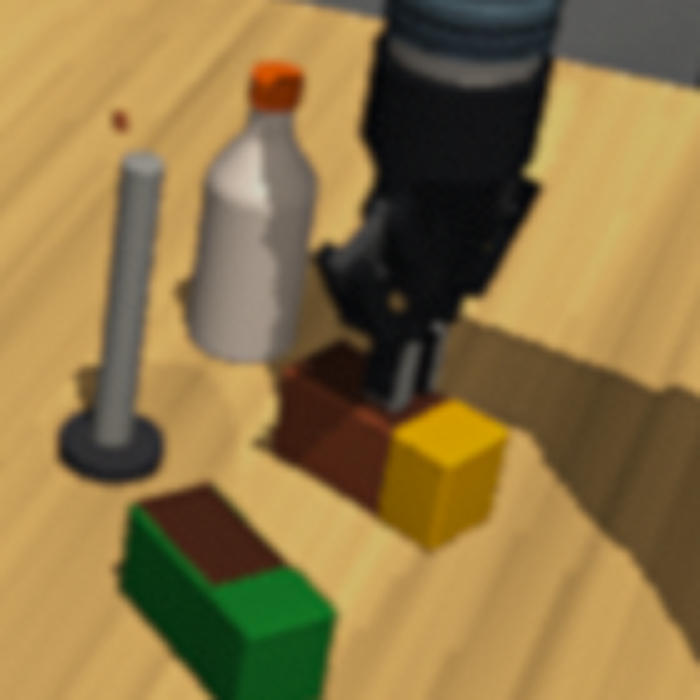

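```bash
python3 - <<'E'
from h import *
def toolpts(p,uv):
    K=p["camera_matrix"];M=p["tool_from_camera"]
    for u,v in uv:
        d=float(p["depth"][v,u]);X=np.array([(u-K[0,2])/K[0,0]*d,(v-K[1,2])/K[1,1]*d,d,1]);print((u,v),round(d,4),(M@X)[:3].round(4))
p,_=load("c_wrist.pkl") if False else (None,None)
d,_=load("d_wrist.pkl");print("open");toolpts(d,[(205,298),(212,300),(215,320),(190,320),(432,300),(425,320),(150,350)])
b,_=load("b_wrist.pkl");print("open b");toolpts(b,[(205,298),(212,300),(215,320)])
c,_=load("c_wrist.pkl");print("bar");toolpts(c,[(285,290),(290,300),(352,290),(284,310),(320,300)])
e=load("e_wrist.pkl");print("shut");toolpts(e,[(310,286),(331,286),(310,300),(310,310),(300,310)])
E
```

```text
open
(205, 298) 0.1334 [-0.0491 -0.0449 -0.0103]
(212, 300) 0.1339 [-0.0489 -0.0423 -0.0094]
(215, 320) 0.1373 [-0.048  -0.0421 -0.0001]
(190, 320) 0.1166 [-0.0666 -0.0443 -0.0104]
(432, 300) 0.1321 [-0.0507  0.0436 -0.0101]
(425, 320) 0.1377 [-0.0477  0.0426  0.0001]
(150, 350) 0.0956 [-0.0878 -0.0475 -0.0127]
open b
(205, 298) 0.1334 [-0.0492 -0.0453 -0.0103]
(212, 300) 0.1335 [-0.0493 -0.0425 -0.0095]
(215, 320) 0.1368 [-0.0485 -0.0424 -0.0003]
bar
(285, 290) 0.1404 [-0.0421 -0.0154 -0.0113]
(290, 300) 0.1318 [-0.051  -0.0125 -0.0111]
(352, 290) 0.1408 [-0.0417  0.0123 -0.0111]
(284, 310) 0.1246 [-0.0587 -0.0141 -0.0108]
(320, 300) 0.1498 [-0.0346 -0.0009 -0.0032]
shut
(310, 286) 0.1451 [-0.0371 -0.0041 -0.0102]
(331, 286) 0.1456 [-0.0366  0.0049 -0.01  ]
(310, 300) 0.1306 [-0.052  -0.0037 -0.0108]
(310, 310) 0.1239 [-0.0591 -0.0035 -0.0102]
(300, 310) 0.132 [-0.0518 -0.0076 -0.0065]
```

```bash
python3 - <<'E'
from h import *
def tp(p,u,v):
    K=p["camera_matrix"];M=p["tool_from_camera"]
    d=float(p["depth"][v,u]);X=np.array([(u-K[0,2])/K[0,0]*d,(v-K[1,2])/K[1,1]*d,d,1]);return (M@X)[:3].round(4)
e=load("e_wrist.pkl");d,_=load("d_wrist.pkl");c,_=load("c_wrist.pkl")
for v in range(276,300,2): print(v,"shut",tp(e,312,v),"bar",tp(c,288,v),"open",tp(d,210,v+10))
E
```

```text
276 shut [-0.0294 -0.0034 -0.0117] bar [ 0.0094 -0.0192  0.0031] open [ 0.1972 -0.1281  0.0905]
278 shut [-0.03   -0.0034 -0.011 ] bar [ 0.0107 -0.0193  0.0048] open [ 0.1976 -0.1285  0.0933]
280 shut [-0.0291 -0.0034 -0.0096] bar [ 0.0109 -0.0194  0.0062] open [ 0.1972 -0.1286  0.0956]
282 shut [-0.0329 -0.0033 -0.0103] bar [-0.0343 -0.0148 -0.0116] open [ 0.1971 -0.1288  0.0981]
284 shut [-0.0359 -0.0032 -0.0106] bar [-0.0355 -0.0147 -0.0112] open [ 0.1968 -0.1289  0.1005]
286 shut [-0.0374 -0.0032 -0.0103] bar [-0.0369 -0.0146 -0.0108] open [-0.0473 -0.0435 -0.0103]
288 shut [-0.0391 -0.0032 -0.0101] bar [-0.0392 -0.0144 -0.0109] open [-0.0489 -0.043  -0.0102]
290 shut [-0.0411 -0.0031 -0.0101] bar [-0.042  -0.0141 -0.0113] open [-0.0506 -0.0425 -0.0102]
292 shut [-0.0425 -0.0031 -0.0099] bar [-0.0439 -0.014  -0.0113] open [-0.0528 -0.0418 -0.0104]
294 shut [-0.0457 -0.003  -0.0104] bar [-0.0455 -0.0138 -0.0111] open [-0.0517 -0.0422 -0.009 ]
296 shut [-0.0466 -0.003  -0.01  ] bar [-0.0475 -0.0136 -0.0111] open [-0.0523 -0.0421 -0.0085]
298 shut [-0.0491 -0.003  -0.0103] bar [-0.049  -0.0135 -0.011 ] open [-0.0534 -0.0418 -0.0082]
```

Request:
apply_moves(moves=[[0.085,0,0,0,0,0,0],[0.085,0,0,0,0,0,0],[0.085,0,0,0,0,0,0],[0.085,0,0,0,0,0,0],[0.085,0,0,0,0,0,0],[0.085,0,0,0,0,0,0],[0.085,0,0,0,0,0,0]])

```text
clock: 10.2
tcp_pos: [0.3712, -0.3616, 0.0219]
eef_rot: [-0.692, 0.143, 0.693, 0.143]
force: [-0.3, -0.3, -0.1]
finger_gap: 0.974
```

```bash
python3 - <<'E'
from h import *
from plant import bot
st=bot.state();print(st["clock"],st["tcp_pos"].round(4),st["force"].round(1),st["finger_gap"])
T=pose(st);print(np.degrees(np.arctan2(T[1,1],T[0,1])),T[:3,0].round(4), (T[:3,:3].T@(np.array([.3715,-.359,-.0145])-T[:3,3])).round(4))
p=bot.capture("wrist");W=cloud(p,T)
cv2.imwrite("pics/f_wrist.png",p["frame"])
m=(abs(W[...,2]-.0515)<.004)&(np.hypot(W[...,0]-.371,W[...,1]+.357)<.075)
P=W[m];print(len(P),np.median(P[:,2]),cv2.minAreaRect(P[:,:2].astype(np.float32)*1000))
E
```

```text
10.2 [ 0.3712 -0.3616  0.0219] [-0.3 -0.3 -0.1] 0.9742969449027904
-113.34065334234441 [-3.e-04  3.e-04 -1.e+00] [ 0.0364 -0.0026  0.0007]
19106 0.05165014805425801 ((371.56072998046875, -359.1629943847656), (44.97095489501953, 100.06182861328125), 66.16895294189453)
```

View pics/f_wrist.png

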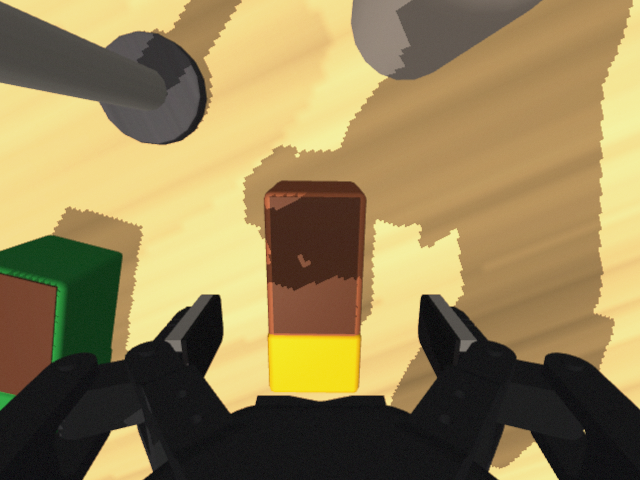

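Request:
apply_moves(moves=[[0.085,0.018,-0.0026,0.0007,0,0,0],[0.085,0.018,0,0,0,0,0],[0.085,0,0,0,0,0,0],[0,0,0,0,0,0,0],[0,0,0,0,0,0,0],[0,0,0,0,0,0,0],[0,0,0,0,0,0,0],[0,0,0,0,0,0,0],[0,0,0,0,0,0,0]])

```text
clock: 11.0
tcp_pos: [0.3728, -0.3603, -0.0126]
eef_rot: [0.693, -0.144, -0.692, -0.143]
force: [0.0, -0.1, 4.4]
finger_gap: 0.506
```

```bash
python3 - <<'E'
from h import *
from plant import bot
st=bot.state();print(st["clock"],st["tcp_pos"].round(4),st["force"].round(1),st["finger_gap"])
T=pose(st)
p=bot.capture("wrist");W=cloud(p,T);pickle.dump((p,T),open("g_wrist.pkl","wb"))
cv2.imwrite("pics/g_wrist.png",p["frame"])
E
```

```text
11.0 [ 0.3728 -0.3603 -0.0126] [ 0.  -0.1  4.4] 0.5055954381102926
```

View pics/g_wrist.png

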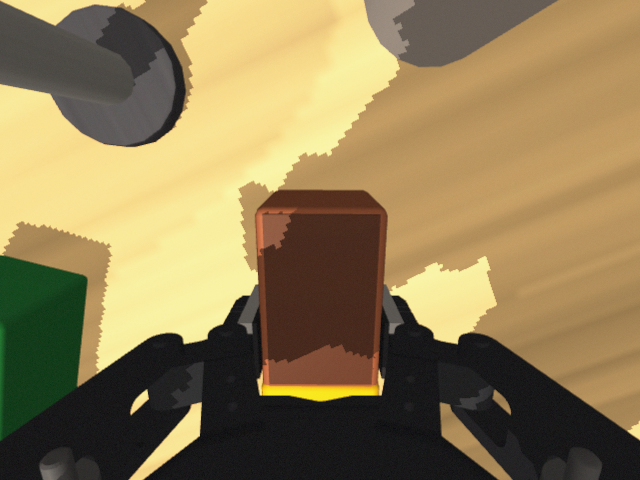

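```bash
cat >> h.py <<'E'
C=np.array([.6595,.1205,0]);phi=np.radians(270.0)
o_=np.array([np.cos(phi),np.sin(phi),0]);z_=np.array([0,0,1.]);c_,s_=np.cos(np.pi/6),np.sin(np.pi/6)
bx=o_*c_-z_*s_;bz=o_*s_+z_*c_;O=C+o_*.122+z_*.088
RB=np.c_[-bz,np.cross(bz,bx)*-1,np.cross(-bz,np.cross(bz,bx)*-1)]
def bayT(x,up,h=-.0126): return Tm(O+bx*x+bz*(h+up),RB)
E
python3 - <<'E'
from h import *
from plant import bot
print(RB.round(3))
T=pose(bot.state());T[2,3]+=.22
G=bayT(.0013,.08);print(G[:3,3])
lin(T,G,g=0)
E
```

```text
[[ 0.    -1.     0.   ]
 [ 0.5    0.     0.866]
 [-0.866 -0.     0.5  ]]
[ 0.6595     -0.03632583  0.14572011]
N 12
[[0, 0.0051, -0.0343, -0.0112, 0.0946, -0.0388, -0.0253], [0, 0.0056, -0.035, -0.0082, 0.0946, -0.0388, -0.0253], [0, 0.0063, -0.0355, -0.005, 0.0946, -0.0388, -0.0253], [0, 0.007, -0.0357, -0.0019, 0.0946, -0.0388, -0.0253], [0, 0.0079, -0.0355, 0.0012, 0.0946, -0.0388, -0.0253], [0, 0.0089, -0.0351, 0.0042, 0.0946, -0.0388, -0.0253], [0, 0.01, -0.0343, 0.0071, 0.0946, -0.0388, -0.0253], [0, 0.0112, -0.0332, 0.0099, 0.0946, -0.0388, -0.0253], [0, 0.0125, -0.0318, 0.0125, 0.0946, -0.0388, -0.0253], [0, 0.0138, -0.0302, 0.0149, 0.0946, -0.0388, -0.0253], [0, 0.0151, -0.0283, 0.0171, 0.0946, -0.0388, -0.0253], [0, 0.0165, -0.0262, 0.0191, 0.0946, -0.0388, -0.0253]]
```

Request:
apply_moves(moves=[[0,-0.01,0,0,0,0,0],[0,-0.025,0,0,0,0,0],[0,-0.037,0,0,0,0,0],[0,-0.037,0,0,0,0,0],[0,-0.037,0,0,0,0,0],[0,-0.037,0,0,0,0,0],[0,-0.037,0,0,0,0,0]])

```text
clock: 11.63
tcp_pos: [0.3704, -0.3579, 0.2073]
eef_rot: [-0.692, 0.142, 0.693, 0.143]
force: [0.4, -0.7, -2.4]
finger_gap: 0.504
```

```bash
sed -i 's/^RB=.*/RB=np.c_[-bz,np.cross(bz,bx),bx]/' h.py; python3 - <<'E'
from h import *
from plant import bot
print(RB.round(3),np.linalg.det(RB))
st=bot.state();print(st["joint_pos"].round(3))
lin(pose(st),bayT(.0013,.08),g=0)
E
```

```text
[[ 0.     1.    -0.   ]
 [ 0.5   -0.    -0.866]
 [-0.866  0.    -0.5  ]] 1.0
[ 0.922  0.139 -0.252  1.902  0.039  1.107 -1.323]
N 18
[[0, 0.0034, -0.0228, -0.0077, -0.107, 0.0189, -0.0285], [0, 0.0042, -0.0217, -0.01, -0.107, 0.0189, -0.0285], [0, 0.005, -0.0204, -0.0122, -0.107, 0.0189, -0.0285], [0, 0.0058, -0.0188, -0.0142, -0.107, 0.0189, -0.0285], [0, 0.0066, -0.017, -0.016, -0.107, 0.0189, -0.0285], [0, 0.0074, -0.015, -0.0175, -0.107, 0.0189, -0.0285], [0, 0.0082, -0.0129, -0.0189, -0.107, 0.0189, -0.0285], [0, 0.0089, -0.0105, -0.02, -0.107, 0.0189, -0.0285], [0, 0.0095, -0.0081, -0.0208, -0.107, 0.0189, -0.0285], [0, 0.0101, -0.0055, -0.0214, -0.107, 0.0189, -0.0285], [0, 0.0106, -0.0029, -0.0216, -0.107, 0.0189, -0.0285], [0, 0.0111, -0.0003, -0.0216, -0.107, 0.0189, -0.0285]]
[[0, 0.0115, 0.0023, -0.0213, -0.107, 0.0189, -0.0285], [0, 0.0118, 0.0049, -0.0207, -0.107, 0.0189, -0.0285], [0, 0.012, 0.0074, -0.0198, -0.107, 0.0189, -0.0285], [0, 0.0121, 0.0098, -0.0186, -0.107, 0.0189, -0.0285], [0, 0.0121, 0.012, -0.0172, -0.107, 0.0189, -0.0285], [0, 0.012, 0.0141, -0.0156, -0.107, 0.0189, -0.0285]]
```

Request:
apply_moves(moves=[[0,0.0034,-0.0228,-0.0077,-0.107,0.0189,-0.0285],[0,0.0042,-0.0217,-0.01,-0.107,0.0189,-0.0285],[0,0.005,-0.0204,-0.0122,-0.107,0.0189,-0.0285],[0,0.0058,-0.0188,-0.0142,-0.107,0.0189,-0.0285],[0,0.0066,-0.017,-0.016,-0.107,0.0189,-0.0285],[0,0.0074,-0.015,-0.0175,-0.107,0.0189,-0.0285],[0,0.0082,-0.0129,-0.0189,-0.107,0.0189,-0.0285],[0,0.0089,-0.0105,-0.02,-0.107,0.0189,-0.0285],[0,0.0095,-0.0081,-0.0208,-0.107,0.0189,-0.0285],[0,0.0101,-0.0055,-0.0214,-0.107,0.0189,-0.0285]])

```text
clock: 12.47
tcp_pos: [0.5316, -0.1795, 0.1712]
eef_rot: [0.739, 0.313, -0.577, 0.151]
force: [0.5, -0.3, -1.8]
finger_gap: 0.507
```

Request:
apply_moves(moves=[[0,0.0106,-0.0029,-0.0216,-0.107,0.0189,-0.0285],[0,0.0111,-0.0003,-0.0216,-0.107,0.0189,-0.0285],[0,0.0115,0.0023,-0.0213,-0.107,0.0189,-0.0285],[0,0.0118,0.0049,-0.0207,-0.107,0.0189,-0.0285],[0,0.012,0.0074,-0.0198,-0.107,0.0189,-0.0285],[0,0.0121,0.0098,-0.0186,-0.107,0.0189,-0.0285],[0,0.0121,0.012,-0.0172,-0.107,0.0189,-0.0285],[0,0.012,0.0141,-0.0156,-0.107,0.0189,-0.0285],[0,0,0,0,0,0,0],[0,0,0,0,0,0,0],[0,0,0,0,0,0,0]])

```text
clock: 13.38
tcp_pos: [0.6602, -0.0386, 0.1435]
eef_rot: [0.612, 0.612, -0.355, 0.354]
force: [0.9, -0.3, -2.2]
finger_gap: 0.507
```

```bash
python3 - <<'E'
from h import *
from plant import bot
st=bot.state();T=pose(st);print(st["clock"],st["joint_pos"].round(3),st["tcp_pos"].round(4),st["force"].round(1),st["finger_gap"])
lin(T,bayT(.0013,.08),g=0,N=1)
for n in("side","top","wrist"):
    p=bot.capture(n);cv2.imwrite(f"pics/h_{n}.png",p["frame"]);pickle.dump((p,T),open(f"h_{n}.pkl","wb"))
E
```

```text
13.3833 [ 0.741  0.673 -0.696  1.536 -0.114  1.14   0.196] [ 0.6602 -0.0386  0.1435] [ 0.9 -0.3 -2.2] 0.5068873021070114
N 1
[[0, -0.0008, -0.0007, -0.0031, -0.0013, 0.0028, 0.0]]
```

View pics/h_wrist.png

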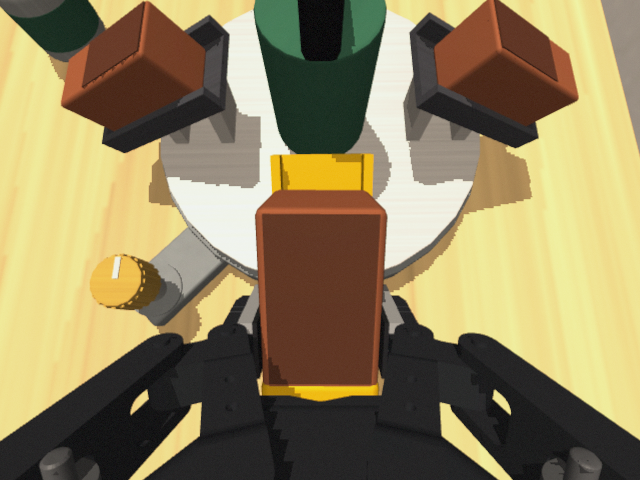

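View pics/h_side.png

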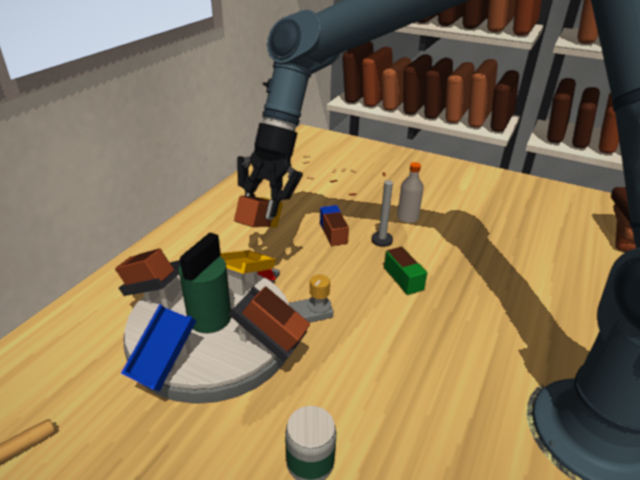

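Request:
apply_moves(moves=[[0,0.02,0,-0.001,-0.001,0.0028,0],[0,0.025,0,-0.001,0,0,0],[0,0.02,0,-0.001,0,0,0],[0,0,0,0,0,0,0],[0,0,0,0,0,0,0]])

```text
clock: 13.95
tcp_pos: [0.6601, -0.0029, 0.0893]
eef_rot: [0.612, 0.613, -0.353, 0.353]
force: [-0.2, -1.1, -1.5]
finger_gap: 0.507
```

```bash
python3 - <<'E'
from h import *
from plant import bot
st=bot.state();T=pose(st);print(st["clock"],st["tcp_pos"].round(4),st["force"].round(1),st["finger_gap"])
lin(T,bayT(.0013,.00),g=0,N=1)
for n in("side","wrist"):
    p=bot.capture(n);f=p["frame"];cv2.imwrite(f"pics/i_{n}.png",f if n=="wrist" else cv2.resize(f[140:320,160:400],(800,600),interpolation=cv2.INTER_CUBIC))
E
```

```text
13.95 [ 0.6601 -0.0029  0.0893] [-0.2 -1.1 -1.5] 0.5068175297206395
N 1
[[0, 0.0145, -0.0006, 0.0007, 0.0005, -0.0008, 0.0001]]
```

View pics/i_wrist.png

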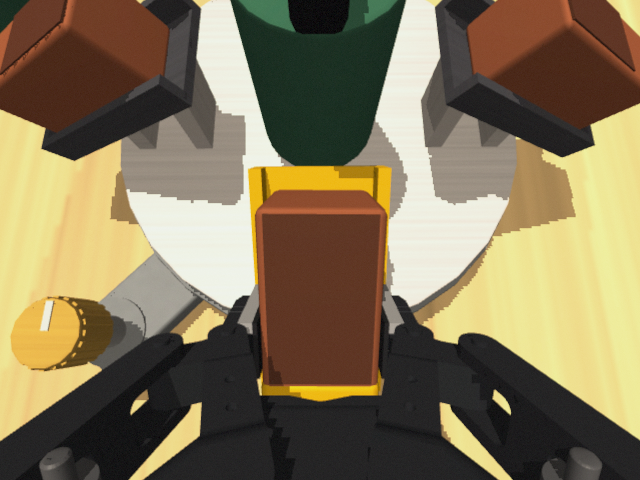

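View pics/i_side.png

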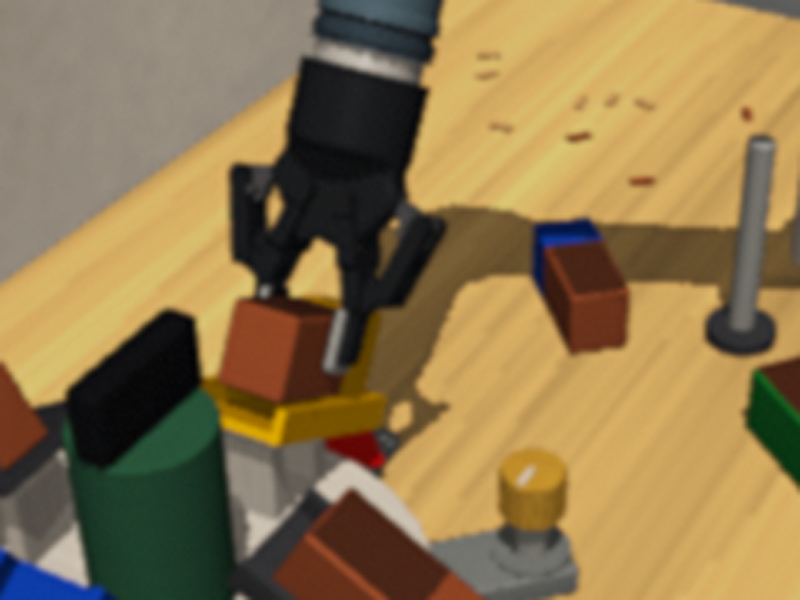

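Request:
apply_moves(moves=[[0,0.006,0,0,0,0,0],[0,0.004,0,0.0003,0,0,0],[0,0.001,0,0.0003,0,0,0],[0,0,0,0,0,0,0]])

```text
clock: 14.38
tcp_pos: [0.6612, 0.0022, 0.0796]
eef_rot: [0.613, 0.612, -0.353, 0.354]
force: [-1.0, 0.2, -2.0]
finger_gap: 0.51
```

Request:
apply_moves(moves=[[0,0.001,0,0,0,0,0],[0,0.001,0,0,0,0,0],[0,0,0,0,0,0,0]])

```text
clock: 14.63
tcp_pos: [0.6615, 0.0033, 0.0781]
eef_rot: [0.613, 0.612, -0.353, 0.354]
force: [-0.7, -0.3, -2.4]
finger_gap: 0.506
```

Request:
apply_moves(moves=[[0,0.001,0,0,0,0,0],[0,0,0,0,0,0,0]])

```text
clock: 14.8
tcp_pos: [0.6615, 0.0038, 0.0772]
eef_rot: [0.613, 0.612, -0.353, 0.354]
force: [-0.0, -0.5, -2.3]
finger_gap: 0.509
```

Request:
apply_moves(moves=[[0,0.001,0,0,0,0,0],[0,0,0,0,0,0,0]])

```text
clock: 14.97
tcp_pos: [0.6616, 0.0038, 0.077]
eef_rot: [0.613, 0.612, -0.353, 0.354]
force: [-1.4, -1.2, 1.4]
finger_gap: 0.51
```

```bash
python3 - <<'E'
from h import *
from plant import bot
st=bot.state();T=pose(st);print(st["clock"],st["tcp_pos"].round(4),st["force"].round(1),st["torque"].round(2))
lin(T,bayT(.0013,.00),g=0,N=1)
for n in("side","wrist"):
    p=bot.capture(n);f=p["frame"];cv2.imwrite(f"pics/j_{n}.png",f if n=="wrist" else cv2.resize(f[140:320,160:400],(800,600),interpolation=cv2.INTER_CUBIC))
    if n=="wrist":pickle.dump((p,T),open("j_wrist.pkl","wb"))
E
```

```text
14.9667 [0.6616 0.0038 0.077 ] [-1.4 -1.2  1.4] [-0.53  0.32  0.17]
N 1
[[0, 0.0004, -0.0021, 0.0004, 0.0011, -0.001, -0.002]]
```

View pics/j_wrist.png

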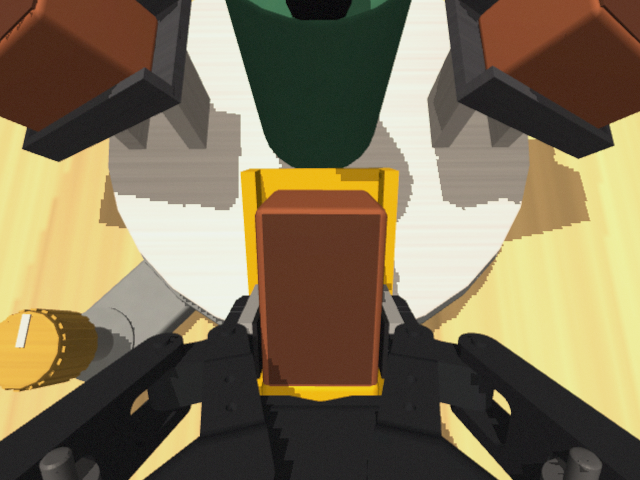

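View pics/j_side.png

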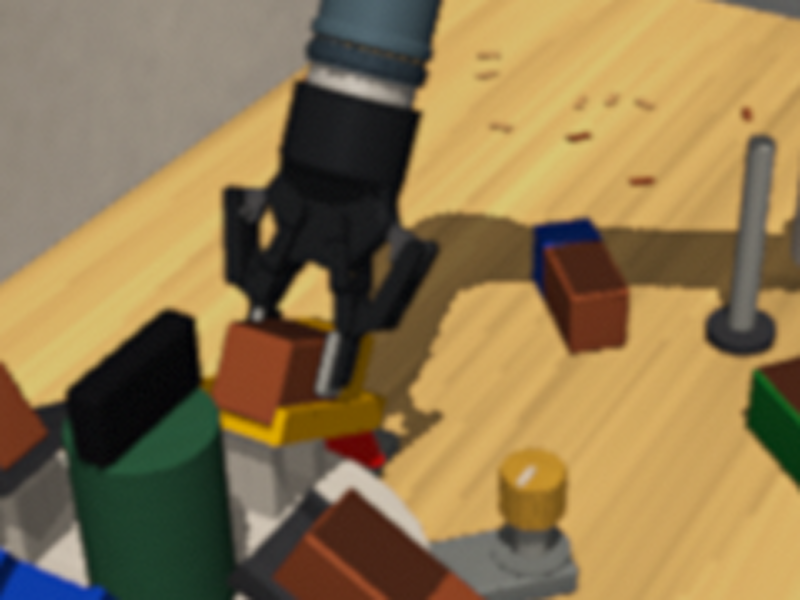

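Request:
apply_moves(moves=[[0,0.001,0,0,0,0,0],[0,0,0,0,0,0,0]])

```text
clock: 15.23
tcp_pos: [0.6618, 0.0038, 0.077]
eef_rot: [0.613, 0.612, -0.353, 0.354]
force: [-2.5, -3.1, 5.5]
finger_gap: 0.505
```

Request:
apply_moves(moves=[[0.06,0,0,0,0,0,0],[0.06,0,0,0,0,0,0],[0.075,0,0,0,0,0,0],[0.075,0,0,0,0,0,0],[0.075,-0.01,0,0,0,0,0],[0.075,-0.03,0,0,0,0,0],[0.075,-0.04,0,0,0,0,0],[0.075,-0.04,0,0,0,0,0],[0.075,0,0,0,0,0,0]])

```text
clock: 15.98
tcp_pos: [0.6676, -0.0627, 0.1879]
eef_rot: [0.617, 0.606, -0.352, 0.359]
force: [2.0, -1.6, 0.9]
finger_gap: 0.88
```

```bash
python3 - <<'E'
from h import *
from plant import bot
st=bot.state();T=pose(st);print(st["clock"],st["joint_pos"].round(3),st["tcp_pos"].round(4),st["force"].round(1),st["finger_gap"])
for n in("side","wrist"):
    p=bot.capture(n);f=p["frame"];cv2.imwrite(f"pics/k_{n}.png",f if n=="wrist" else cv2.resize(f[140:320,160:400],(800,600),interpolation=cv2.INTER_CUBIC))
    pickle.dump((p,T),open(f"k_{n}.pkl","wb"))
    W=cloud(p,T)
    B=np.c_[bx,np.cross(bz,bx),bz]; Q=(W-O)@B
    m=(abs(Q[...,2]-.05)<.006)&(abs(Q[...,0])<.07)&(abs(Q[...,1])<.035)
    P=Q[m];print(n,len(P),np.median(P[:,2]),cv2.minAreaRect(P[:,:2].astype(np.float32)*1000))
    A=np.c_[P[:,:2],np.ones(len(P))];print("plane slope deg",np.degrees(np.linalg.lstsq(A,P[:,2],rcond=None)[0][:2]))
    if n=="wrist":
        h=cv2.cvtColor(f,cv2.COLOR_BGR2HSV)
        m=(h[...,0]>12)&(h[...,0]<32)&(h[...,1]>120)&(W[...,2]>.075)&(W[...,2]<.09)&(np.hypot(W[...,0]-.509,W[...,1]+.031)<.04)
        P=W[m];print("screw",len(P),np.median(P[:,2]),cv2.minEnclosingCircle(P[:,:2].astype(np.float32)*1000) if len(P) else '')
E
```

```text
15.9833 [ 0.77   0.64  -0.703  1.482 -0.126  1.213  0.203] [ 0.6676 -0.0627  0.1879] [ 2.  -1.6  0.9] 0.8798387453059955
side 361 0.051542407966541685 ((5.573215484619141, 1.0451622009277344), (100.68717193603516, 46.17801284790039), 0.5637181401252747)
plane slope deg [1.68000473 4.41981893]
wrist 6298 0.05524086347363981 ((8.151313781738281, 3.9680423736572266), (45.01331329345703, 99.8122329711914), 89.95899200439453)
plane slope deg [ 0.48913387 -0.01148154]
screw 1711 0.08494350746364038 ((514.8218383789062, -33.97854232788086), 20.594955444335938)
```

View pics/k_wrist.png

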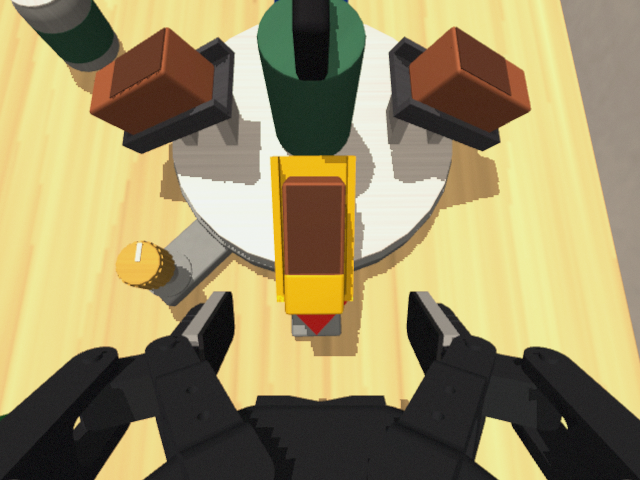

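View pics/k_side.png

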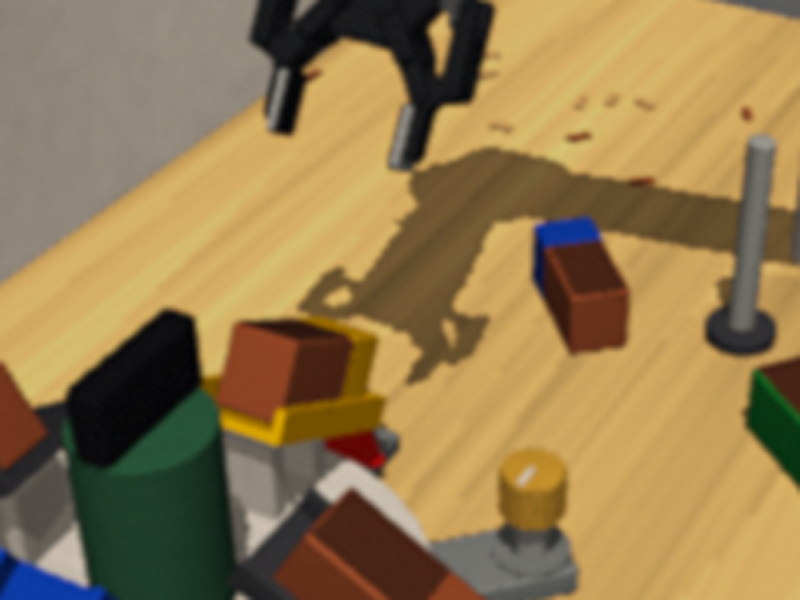

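```bash
python3 - <<'E'
from h import *
from plant import bot
st=bot.state();T=pose(st);print(st["clock"],st["tcp_pos"].round(4))
lin(T,Tm([.509,-.031,.14],down(30)),N=8,g=.085)
E
```

```text
16.0833 [ 0.6634 -0.058   0.1823]
N 8
[[0.085, 0.0061, -0.0194, -0.0003, -0.0641, -0.0635, -0.0181], [0.085, 0.0064, -0.0192, -0.0019, -0.0641, -0.0635, -0.0181], [0.085, 0.0065, -0.0189, -0.0036, -0.0641, -0.0635, -0.0181], [0.085, 0.0066, -0.0185, -0.0052, -0.0641, -0.0635, -0.0181], [0.085, 0.0066, -0.018, -0.0068, -0.0641, -0.0635, -0.0181], [0.085, 0.0064, -0.0174, -0.0083, -0.0641, -0.0635, -0.0181], [0.085, 0.0061, -0.0167, -0.0098, -0.0641, -0.0635, -0.0181], [0.085, 0.0058, -0.0159, -0.0112, -0.0641, -0.0635, -0.0181]]
```

Request:
apply_moves(moves=[[0.085,0.0061,-0.0194,-0.0003,-0.0641,-0.0635,-0.0181],[0.085,0.0064,-0.0192,-0.0019,-0.0641,-0.0635,-0.0181],[0.085,0.0065,-0.0189,-0.0036,-0.0641,-0.0635,-0.0181],[0.085,0.0066,-0.0185,-0.0052,-0.0641,-0.0635,-0.0181],[0.085,0.0066,-0.018,-0.0068,-0.0641,-0.0635,-0.0181],[0.085,0.0064,-0.0174,-0.0083,-0.0641,-0.0635,-0.0181],[0.085,0.0061,-0.0167,-0.0098,-0.0641,-0.0635,-0.0181],[0.085,0.0058,-0.0159,-0.0112,-0.0641,-0.0635,-0.0181],[0.085,0,0,0,0,0,0],[0.085,0,0,0,0,0,0],[0.085,0,0,0,0,0,0],[0.085,0,0,0,0,0,0]])

```text
clock: 17.08
tcp_pos: [0.5071, -0.0296, 0.138]
eef_rot: [0.353, 0.615, -0.353, 0.611]
force: [0.4, -0.9, -0.8]
finger_gap: 0.996
```

```bash
python3 - <<'E'
from h import *
from plant import bot
st=bot.state();T=pose(st);print(st["clock"],st["joint_pos"].round(3),st["tcp_pos"].round(4),st["force"].round(1),st["finger_gap"])
for n in("wrist","side"):
    p=bot.capture(n);f=p["frame"];cv2.imwrite(f"pics/l_{n}.png",f)
    pickle.dump((p,T),open(f"l_{n}.pkl","wb"))
    W=cloud(p,T)
    h=cv2.cvtColor(f,cv2.COLOR_BGR2HSV)
    m=(h[...,0]>12)&(h[...,0]<32)&(h[...,1]>120)&(W[...,2]>.078)&(W[...,2]<.088)&(np.hypot(W[...,0]-.509,W[...,1]+.031)<.04)
    P=W[m];print("screw",len(P),np.median(P[:,2]),P.min(0),P.max(0),cv2.minEnclosingCircle(P[:,:2].astype(np.float32)*1000) if len(P) else '')
lin(T,Tm([.509,-.031,.018],down(30)),N=4)
E
```

```text
17.0833 [ 0.659  0.279 -0.761  1.963  0.225  0.99   0.317] [ 0.5071 -0.0296  0.138 ] [ 0.4 -0.9 -0.8] 0.9955357653418888
screw 2163 0.08299281392615432 [ 0.49172625 -0.05202561  0.07803433] [ 0.5318798  -0.01177315  0.08519397] ((512.1423950195312, -31.833751678466797), 20.41661834716797)
screw 224 0.08262330288543564 [ 0.49329767 -0.05022373  0.07801103] [ 0.53303543 -0.01144699  0.08651744] ((512.9777221679688, -31.464977264404297), 20.072839736938477)
N 4
[[0.085, 0.03, 0.0003, 0.0007, 0.0004, -0.0013, 0.0007], [0.085, 0.03, 0.0003, 0.0006, 0.0004, -0.0013, 0.0007], [0.085, 0.03, 0.0003, 0.0006, 0.0004, -0.0013, 0.0007], [0.085, 0.03, 0.0002, 0.0006, 0.0004, -0.0013, 0.0007]]
```

View pics/l_wrist.png

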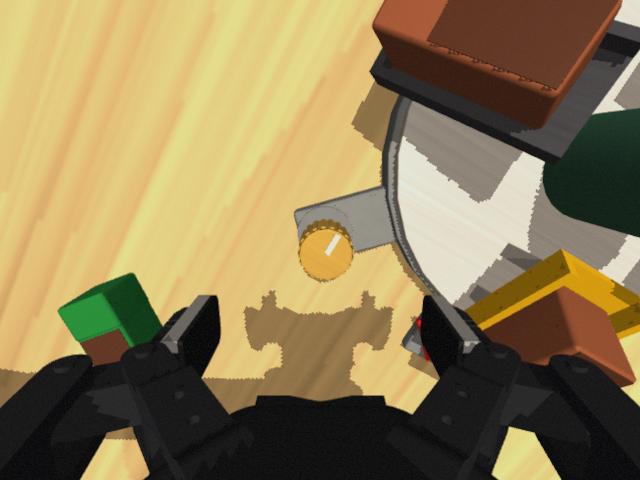

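```bash
python3 - <<'E'
from h import *
from plant import bot
st=bot.state();T=pose(st);print(st["clock"],st["tcp_pos"].round(4))
lin(T,Tm([.511,-.0315,.018],down(30)),N=4)
for n in("wrist",):
    p,T=load(f"l_{n}.pkl");W=cloud(p,T);h=cv2.cvtColor(p["frame"],cv2.COLOR_BGR2HSV)
    m=(h[...,1]<90)&(h[...,2]>120)&(W[...,2]>.076)&(W[...,2]<.09)&(np.hypot(W[...,0]-.511,W[...,1]+.0315)<.02)
    P=W[m][:,:2];d=P-P.mean(0);U,S,V=np.linalg.svd(d);print(len(P),P.mean(0),np.degrees(np.arctan2(V[0,1],V[0,0])),S, "dir from ctr",np.degrees(np.arctan2(*(P.mean(0)-[.5115,-.0315])[::-1])))
E
```

```text
17.1833 [ 0.5074 -0.0299  0.1381]
N 4
[[0.085, 0.03, 0.0006, 0.001, 0.0002, -0.0013, 0.0006], [0.085, 0.03, 0.0006, 0.0009, 0.0002, -0.0013, 0.0006], [0.085, 0.03, 0.0006, 0.0009, 0.0002, -0.0013, 0.0006], [0.085, 0.03, 0.0006, 0.0008, 0.0002, -0.0013, 0.0006]]
133 [ 0.51193236 -0.02305234] -90.57796901477822 [0.05296719 0.01377006] dir from ctr 87.07012984803085
```

Request:
apply_moves(moves=[[0.085,0.03,0.0006,0.0009,0,-0.0013,0.0006],[0.085,0.03,0.0006,0.0009,0,-0.0013,0.0006],[0.085,0.03,0.0006,0.0009,0,-0.0013,0.0006],[0.085,0.03,0.0006,0.0009,0,-0.0013,0.0006],[0.085,0,0,0,0,0,0],[0.085,0,0,0,0,0,0]])

```text
clock: 17.68
tcp_pos: [0.5086, -0.031, 0.0166]
eef_rot: [0.352, 0.614, -0.354, 0.611]
force: [1.3, -0.2, 1.5]
finger_gap: 0.999
```

```bash
python3 - <<'E'
from h import *
from plant import bot
st=bot.state();T=pose(st);print(st["clock"],st["tcp_pos"].round(4),T[:3,0].round(4),st["torque"].round(3))
p=bot.capture("wrist");f=p["frame"];cv2.imwrite(f"pics/m_wrist.png",f)
W=cloud(p,T);h=cv2.cvtColor(f,cv2.COLOR_BGR2HSV)
m=(h[...,0]>12)&(h[...,0]<32)&(h[...,1]>120)&(W[...,2]>.079)&(W[...,2]<.088)&(np.hypot(W[...,0]-.509,W[...,1]+.031)<.04)
P=W[m];print("screw",len(P),np.median(P[:,2]),cv2.minEnclosingCircle(P[:,:2].astype(np.float32)*1000))
E
```

```text
17.6833 [ 0.5086 -0.031   0.0166] [-4.9e-03  5.0e-04 -1.0e+00] [ 0.038 -0.032  0.004]
screw 7703 0.08298516474795363 ((511.8289794921875, -31.979780197143555), 20.611284255981445)
```

View pics/m_wrist.png

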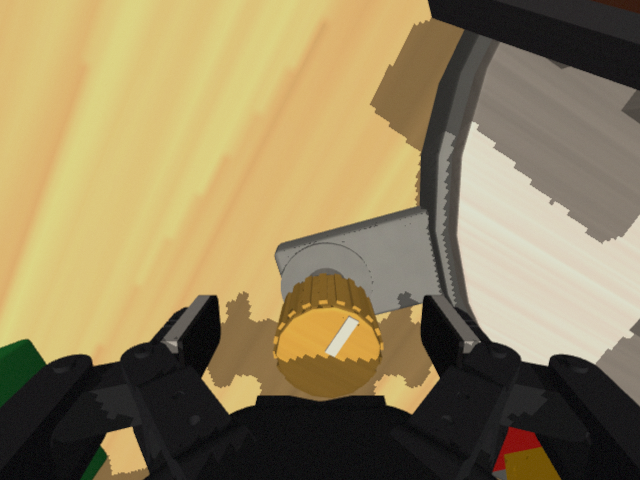

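Request:
apply_moves(moves=[[0.085,0,0.0023,0.0024,0,0,0],[0.085,0,0,0,0,0,0],[0,0,0,0,0,0,0],[0,0,0,0,0,0,0],[0,0,0,0,0,0,0],[0,0,0,0,0,0,0],[0,0,0,0,0,0,0],[0,0,0,0,0,0,0],[0,0,0,0,0,0,0]])

```text
clock: 18.48
tcp_pos: [0.5126, -0.0321, 0.0188]
eef_rot: [0.352, 0.613, -0.354, 0.613]
force: [-1.9, -1.1, 6.6]
finger_gap: 0.431
```

```bash
python3 - <<'E'
from h import *
from plant import bot
st=bot.state();T=pose(st);print(st["clock"],st["tcp_pos"].round(4),T[:3,0].round(4),st["torque"].round(3),st["force"].round(1),st["finger_gap"]*.0854,np.degrees(np.arctan2(T[1,1],T[0,1])))
E
```

```text
18.4833 [ 0.5126 -0.0321  0.0188] [-0.0017 -0.0023 -1.    ] [-0.14   0.544  0.012] [-1.9 -1.1  6.6] 0.03677083536107616 30.181188524715072
```

Request:
apply_moves(moves=[[0,0,0,0,0.06,0,0],[0,0,0,0,0.08,0,0],[0,0,0,0,0.08,0,0],[0,0,0,0,0.08,0,0],[0,0,0,0,0.08,0,0],[0,0,0,0,0.08,0,0],[0,0,0,0,0.08,0,0],[0,0,0,0,0.06,0,0],[0,0,0,0,0,0,0]])

```text
clock: 19.23
tcp_pos: [0.5127, -0.0321, 0.0188]
eef_rot: [-0.518, -0.481, 0.519, -0.481]
force: [-1.6, -0.3, 6.0]
finger_gap: 0.434
```

```bash
cat > s.py <<'E'
from h import *
from plant import bot
st=bot.state();T=pose(st);print(round(st["clock"],2),st["tcp_pos"].round(4),"tq",st["torque"].round(3),"F",st["force"].round(1),"az",np.degrees(np.arctan2(T[1,1],T[0,1])).round(2),"turned",np.radians(30.18-np.degrees(np.arctan2(T[1,1],T[0,1]))).round(3),"j7",st["joint_pos"][6].round(3),st["effort"][6].round(3))
E
python3 s.py
```

```text
19.23 [ 0.5127 -0.0321  0.0188] tq [-0.126  0.528 -0.056] F [-1.6 -0.3  6. ] az -4.33 turned 0.602 j7 -0.365 -0.184
```

Request:
apply_moves(moves=[[0,0,0,0,0.06,0,0],[0,0,0,0,0.06,0,0],[0,0,0,0,0.04,0,0],[0,0,0,0,0,0,0]])

```text
clock: 19.57
tcp_pos: [0.5127, -0.0321, 0.0188]
eef_rot: [-0.554, -0.438, 0.556, -0.438]
force: [-1.9, -0.4, 6.0]
finger_gap: 0.434
```

```bash
python3 s.py
```

```text
19.57 [ 0.5127 -0.0321  0.0188] tq [-0.094  0.561 -0.112] F [-1.9 -0.4  6. ] az -13.46 turned 0.762 j7 -0.506 -0.092
```

Request:
apply_moves(moves=[[0,0,0,0,0.03,0,0],[0,0,0,0,0.01,0,0],[0,0,0,0,0,0,0]])

```text
clock: 19.82
tcp_pos: [0.5127, -0.0321, 0.0188]
eef_rot: [-0.563, -0.427, 0.564, -0.427]
force: [-1.8, -1.5, 6.2]
finger_gap: 0.427
```

```bash
python3 s.py
```

```text
19.82 [ 0.5127 -0.0321  0.0188] tq [-0.112  0.526 -0.064] F [-1.8 -1.5  6.2] az -15.68 turned 0.8 j7 -0.541 0.013
```

Request:
apply_moves(moves=[[0,0,0,0,0.03,0,0],[0,0,0,0,0.01,0,0],[0,0,0,0,0,0,0]])

```text
clock: 20.07
tcp_pos: [0.5127, -0.0321, 0.0188]
eef_rot: [-0.571, -0.415, 0.573, -0.416]
force: [-2.5, -1.0, 5.4]
finger_gap: 0.429
```

```bash
python3 s.py
```

```text
20.07 [ 0.5127 -0.0321  0.0188] tq [-0.066  0.488 -0.04 ] F [-2.5 -1.   5.4] az -17.97 turned 0.84 j7 -0.577 0.011
```

Request:
apply_moves(moves=[[0,0,0,0,0.03,0,0],[0,0,0,0,0.02,0,0],[0,0,0,0,0,0,0]])

```text
clock: 20.32
tcp_pos: [0.5127, -0.032, 0.0188]
eef_rot: [-0.581, -0.401, 0.583, -0.402]
force: [-1.6, -0.2, 5.0]
finger_gap: 0.432
```

```bash
python3 s.py
```

```text
20.32 [ 0.5127 -0.032   0.0188] tq [-0.091  0.516 -0.117] F [-1.6 -0.2  5. ] az -20.86 turned 0.891 j7 -0.621 0.005
```

Request:
apply_moves(moves=[[0,0,0,0,0.03,0,0],[0,0,0,0,0.02,0,0],[0,0,0,0,0,0,0]])

```text
clock: 20.57
tcp_pos: [0.5127, -0.0321, 0.0188]
eef_rot: [-0.591, -0.386, 0.593, -0.387]
force: [-2.1, -0.3, 6.1]
finger_gap: 0.431
```

```bash
python3 s.py
```

```text
20.57 [ 0.5127 -0.0321  0.0188] tq [-0.079  0.47  -0.085] F [-2.1 -0.3  6.1] az -23.72 turned 0.941 j7 -0.666 0.005
```

Request:
apply_moves(moves=[[0,0,0,0,0.03,0,0],[0,0,0,0,0.02,0,0],[0,0,0,0,0,0,0]])

```text
clock: 20.82
tcp_pos: [0.5127, -0.0321, 0.0188]
eef_rot: [-0.601, -0.371, 0.602, -0.372]
force: [-1.7, -0.5, 5.8]
finger_gap: 0.428
```

```bash
python3 s.py; python3 - <<'E'
from h import *
from plant import bot
p=bot.capture("wrist");cv2.imwrite("pics/n_wrist.png",p["frame"])
E
```

```text
20.82 [ 0.5127 -0.0321  0.0188] tq [-0.04   0.505 -0.084] F [-1.7 -0.5  5.8] az -26.59 turned 0.991 j7 -0.71 0.005
```

View pics/n_wrist.png

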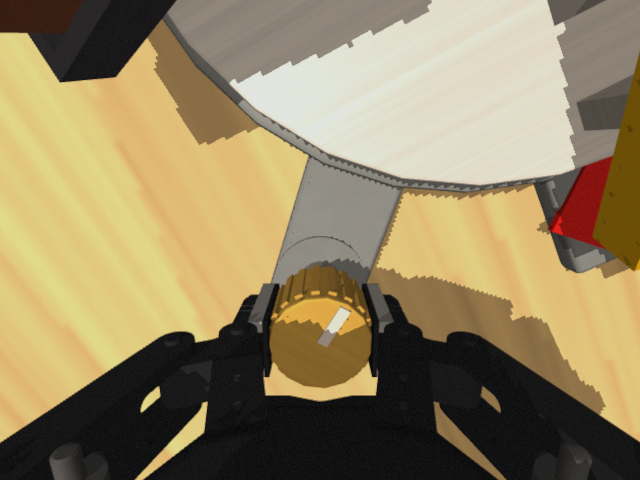

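Request:
apply_moves(moves=[[0,0,0,0,0.03,0,0],[0,0,0,0,0.01,0,0],[0,0,0,0,0,0,0]])

```text
clock: 21.12
tcp_pos: [0.5127, -0.0321, 0.0188]
eef_rot: [-0.608, -0.359, 0.61, -0.36]
force: [-1.6, -0.6, 5.9]
finger_gap: 0.432
```

```bash
python3 s.py
```

```text
21.12 [ 0.5127 -0.0321  0.0188] tq [-0.103  0.489 -0.062] F [-1.6 -0.6  5.9] az -28.86 turned 1.03 j7 -0.746 0.012
```

Request:
apply_moves(moves=[[0,0,0,0,0.03,0,0],[0,0,0,0,0.01,0,0],[0,0,0,0,0,0,0]])

```text
clock: 21.37
tcp_pos: [0.5128, -0.0321, 0.0188]
eef_rot: [-0.615, -0.347, 0.617, -0.348]
force: [-2.3, -1.2, 5.5]
finger_gap: 0.432
```

```bash
python3 s.py
```

```text
21.37 [ 0.5128 -0.0321  0.0188] tq [-0.063  0.469 -0.11 ] F [-2.3 -1.2  5.5] az -31.15 turned 1.07 j7 -0.781 0.011
```

Request:
apply_moves(moves=[[0,0,0,0,0.03,0,0],[0,0,0,0,0.01,0,0],[0,0,0,0,0,0,0]])

```text
clock: 21.62
tcp_pos: [0.5127, -0.0321, 0.0188]
eef_rot: [-0.622, -0.335, 0.623, -0.335]
force: [-2.0, -0.7, 4.7]
finger_gap: 0.431
```

```bash
python3 s.py
```

```text
21.62 [ 0.5127 -0.0321  0.0188] tq [-0.097  0.436 -0.043] F [-2.  -0.7  4.7] az -33.44 turned 1.11 j7 -0.817 0.011
```

Request:
apply_moves(moves=[[0,0,0,0,0.03,0,0],[0,0,0,0,0.01,0,0],[0,0,0,0,0,0,0]])

```text
clock: 21.87
tcp_pos: [0.5127, -0.032, 0.0188]
eef_rot: [-0.629, -0.322, 0.63, -0.323]
force: [-2.8, -0.8, 5.3]
finger_gap: 0.429
```

```bash
python3 s.py
```

```text
21.87 [ 0.5127 -0.032   0.0188] tq [-0.144  0.525 -0.035] F [-2.8 -0.8  5.3] az -35.73 turned 1.15 j7 -0.853 0.01
```

Request:
apply_moves(moves=[[0,0,0,0,0.03,0,0],[0,0,0,0,0.01,0,0],[0,0,0,0,0,0,0]])

```text
clock: 22.12
tcp_pos: [0.5128, -0.0321, 0.0188]
eef_rot: [-0.634, -0.311, 0.636, -0.312]
force: [-1.7, -1.5, 5.4]
finger_gap: 0.43
```

```bash
python3 s.py
```

```text
22.12 [ 0.5128 -0.0321  0.0188] tq [-0.163  0.528  0.718] F [-1.7 -1.5  5.4] az -37.73 turned 1.185 j7 -0.886 -0.8
```

Request:
apply_moves(moves=[[0,0,0,0,0.02,0,0],[0,0,0,0,0.01,0,0],[0,0,0,0,0,0,0]])

```text
clock: 22.37
tcp_pos: [0.5131, -0.0317, 0.0187]
eef_rot: [-0.639, -0.301, 0.64, -0.303]
force: [-0.8, -0.4, 6.4]
finger_gap: 0.431
```

```bash
python3 s.py
```

```text
22.37 [ 0.5131 -0.0317  0.0187] tq [-0.14   0.449  1.042] F [-0.8 -0.4  6.4] az -39.44 turned 1.215 j7 -0.913 -1.024
```

```bash
python3 s.py; python3 - <<'E'
from h import *
from plant import bot
st=bot.state();T=pose(st)
p=bot.capture("wrist");cv2.imwrite("pics/o_wrist.png",p["frame"])
W=cloud(p,T);h=cv2.cvtColor(p["frame"],cv2.COLOR_BGR2HSV)
m=(h[...,1]<100)&(h[...,2]>90)&(W[...,2]>.076)&(W[...,2]<.09)&(np.hypot(W[...,0]-.5125,W[...,1]+.032)<.017)
P=W[m][:,:2];d=P-P.mean(0);U,S,V=np.linalg.svd(d,full_matrices=False);print(len(P),P.mean(0),np.degrees(np.arctan2(V[0,1],V[0,0])),S)
E
```

```text
22.37 [ 0.5131 -0.0317  0.0187] tq [-0.14   0.449  1.042] F [-0.8 -0.4  6.4] az -39.44 turned 1.215 j7 -0.913 -1.024
492 [ 0.52028002 -0.02851974] -157.92862982776356 [0.10419024 0.02709972]
```

View pics/o_wrist.png

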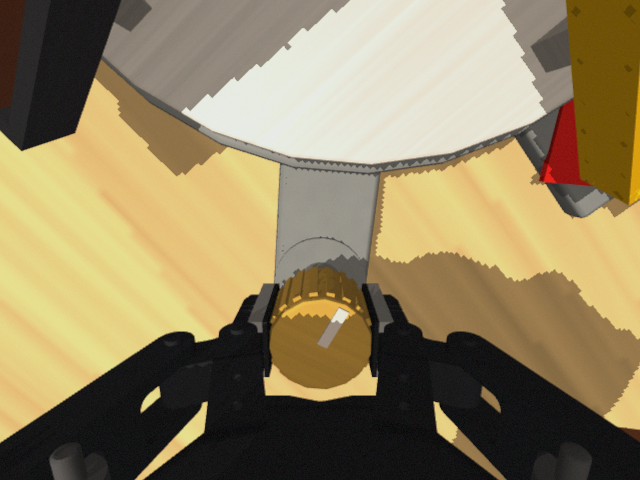

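Request:
apply_moves(moves=[[0.085,0,0,0,0,0,0],[0.085,0,0,0,0,0,0],[0.085,0,0,0,0,0,0],[0.085,0,0,0,0,0,0],[0.085,0,0,0,0,0,0],[0.085,0,0,0,0,0,0]])

```text
clock: 22.92
tcp_pos: [0.5129, -0.0317, 0.0179]
eef_rot: [-0.64, -0.3, 0.641, -0.3]
force: [0.4, 0.1, -0.3]
finger_gap: 0.997
```

```bash
python3 s.py; python3 - <<'E'
from h import *
from plant import bot
st=bot.state();T=pose(st)
p=bot.capture("wrist");cv2.imwrite("pics/p_wrist.png",p["frame"])
W=cloud(p,T);h=cv2.cvtColor(p["frame"],cv2.COLOR_BGR2HSV)
m=(h[...,1]<100)&(h[...,2]>90)&(W[...,2]>.076)&(W[...,2]<.09)&(np.hypot(W[...,0]-.5125,W[...,1]+.032)<.017)
P=W[m][:,:2];d=P-P.mean(0);U,S,V=np.linalg.svd(d,full_matrices=False);print(len(P),P.mean(0),np.degrees(np.arctan2(V[0,1],V[0,0])),S)
E
```

```text
22.92 [ 0.5129 -0.0317  0.0179] tq [ 0.022 -0.045  0.017] F [ 0.4  0.1 -0.3] az -39.74 turned 1.22 j7 -0.915 -0.001
501 [ 0.5203356 -0.0285087] -157.76773366946847 [0.10483088 0.02719617]
```

View pics/p_wrist.png

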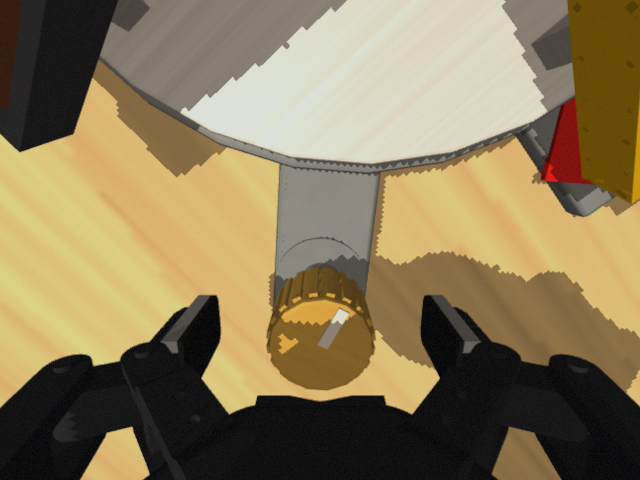

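```bash
python3 - <<'E'
from h import *
p,Tl=load("l_wrist.pkl");K=p["camera_matrix"];M=p["tool_from_camera"]
ims={"l":("pics/l_wrist.png",Tl),
"m":("pics/m_wrist.png",Tm([.5086,-.031,.0166],Ro.from_quat([.352,.614,-.354,.611]).as_matrix())),
"n":("pics/n_wrist.png",Tm([.5127,-.0321,.0188],Ro.from_quat([-.601,-.371,.602,-.372]).as_matrix())),
"o":("pics/o_wrist.png",Tm([.5131,-.0317,.0187],Ro.from_quat([-.639,-.301,.640,-.303]).as_matrix())),
"p":("pics/p_wrist.png",Tm([.5129,-.0317,.0179],Ro.from_quat([-.640,-.300,.641,-.300]).as_matrix()))}
v,u=np.mgrid[:480,:640]
ray=np.stack([(u-K[0,2])/K[0,0],(v-K[1,2])/K[1,1],np.ones_like(u)],-1)
for k,(f,T) in ims.items():
    im=cv2.imread(f);h=cv2.cvtColor(im,cv2.COLOR_BGR2HSV);A=T@M
    r=ray@A[:3,:3].T;s=(.0825-A[2,3])/r[...,2];W=A[:3,3]+r*s[...,None]
    m=(h[...,1]<110)&(h[...,2]>80)&(np.hypot(W[...,0]-.512,W[...,1]+.032)<.0165)
    m=m.astype(np.uint8);n,lab,stt,cen=cv2.connectedComponentsWithStats(m,connectivity=8);i=1+np.argmax(stt[1:,4])
    P=(W[lab==i][:,:2]*1000).astype(np.float32)
    rc=cv2.minAreaRect(P);d=P-P.mean(0);V=np.linalg.svd(d,full_matrices=False)[2];b=np.degrees(np.arctan2(V[0,1],V[0,0]))
    # whole head centre (brass pixels near)
    print(k,len(P),P.mean(0).round(1),"ang",(b%180).round(1),[np.round(x,1) for x in rc[1]],round(rc[2],1))
E
```

```text
l 143 [512.1 -23.6] ang 89.7 [np.float64(16.1), np.float64(4.3)] 89.6
m 516 [512.3 -23.6] ang 89.5 [np.float64(16.4), np.float64(4.3)] 89.4
n 490 [519.3 -27.3] ang 32.6 [np.float64(15.8), np.float64(4.3)] 32.9
o 486 [520.  -28.5] ang 22.0 [np.float64(15.6), np.float64(4.4)] 21.7
p 493 [520.1 -28.6] ang 21.9 [np.float64(15.7), np.float64(4.5)] 21.3
```

Request:
apply_moves(moves=[[0,0,0,0,0,0,0],[0,0,0,0,0,0,0],[0,0,0,0,0,0,0],[0,0,0,0,0,0,0],[0,0,0,0,0,0,0],[0,0,0,0,0,0,0],[0,0,0,0,0,0,0]])

```text
clock: 23.55
tcp_pos: [0.5131, -0.0317, 0.0183]
eef_rot: [-0.64, -0.3, 0.64, -0.301]
force: [-0.1, 0.9, 2.7]
finger_gap: 0.436
```

```bash
python3 s.py
```

```text
23.55 [ 0.5131 -0.0317  0.0183] tq [ 0.008  0.185 -0.031] F [-0.1  0.9  2.7] az -39.71 turned 1.22 j7 -0.915 0.003
```

Request:
apply_moves(moves=[[0,0,0,0,0.015,0,0],[0,0,0,0,0,0,0]])

```text
clock: 23.72
tcp_pos: [0.5131, -0.0317, 0.0183]
eef_rot: [-0.641, -0.296, 0.642, -0.298]
force: [-1.0, -1.3, 3.7]
finger_gap: 0.435
```

```bash
python3 s.py
```

```text
23.72 [ 0.5131 -0.0317  0.0183] tq [-0.223  0.297  0.916] F [-1.  -1.3  3.7] az -40.33 turned 1.231 j7 -0.927 -1.012
```

Request:
apply_moves(moves=[[0.085,0,0,0,0,0,0],[0.085,0,0,0,0,0,0],[0.085,0,0,0,0,0,0],[0.085,0,0,0,0,0,0],[0.085,0,0,0,0,0,0],[0.085,-0.02,0,0,0,0,0],[0.085,-0.03,0,0,0,0,0],[0.085,-0.04,0,0,0,0,0],[0.085,-0.03,0,0,0,0,0],[0.085,0,0,0,0,0,0],[0.085,0,0,0,0,0,0],[0.085,0,0,0,0,0,0]])

```text
clock: 24.72
tcp_pos: [0.5124, -0.0317, 0.1375]
eef_rot: [-0.642, -0.295, 0.643, -0.296]
force: [-1.1, 0.6, -0.3]
finger_gap: 0.993
```

```bash
python3 s.py; python3 - <<'E'
from h import *
from plant import bot
st=bot.state();T=pose(st)
S={}
for n in("wrist","side","top"):
    p=bot.capture(n);cv2.imwrite(f"pics/q_{n}.png",p["frame"]);S[n]=p
    W=cloud(p,T);Q=(W-O)@np.c_[bx,np.cross(bz,bx),bz]
    m=(abs(Q[...,2]-.05)<.005)&(abs(Q[...,0])<.07)&(abs(Q[...,1])<.03)
    P=Q[m]
    if len(P)>30:print(n,len(P),np.median(P[:,2]),cv2.minAreaRect(P[:,:2].astype(np.float32)*1000))
p=S["wrist"];K=p["camera_matrix"];A=T@p["tool_from_camera"];v,u=np.mgrid[:480,:640]
r=np.stack([(u-K[0,2])/K[0,0],(v-K[1,2])/K[1,1],np.ones_like(u)],-1)@A[:3,:3].T;W=A[:3,3]+r*((.0825-A[2,3])/r[...,2])[...,None]
h=cv2.cvtColor(p["frame"],cv2.COLOR_BGR2HSV);m=((h[...,1]<110)&(h[...,2]>80)&(np.hypot(W[...,0]-.512,W[...,1]+.032)<.0165)).astype(np.uint8)
n,lab,stt,_=cv2.connectedComponentsWithStats(m);P=W[lab==1+np.argmax(stt[1:,4])][:,:2];V=np.linalg.svd(P-P.mean(0),full_matrices=False)[2];print("index",np.degrees(np.arctan2(V[0,1],V[0,0]))%180,len(P))
for n in("side","top"):
    a=load(f"a_{n}.pkl")["frame"].astype(int);d=np.abs(a-S[n]["frame"]).sum(2)
    for nm,(x,y) in {"side":{"spare":(334,226),"bottle":(411,195),"tin":(311,440)},"top":{"spare":(394,224),"bottle":(460,272),"tin":(176,312)}}[n].items(): print(n,nm,np.median(d[y-12:y+12,x-12:x+12]),np.percentile(d[y-12:y+12,x-12:x+12],95))
E
```

```text
24.72 [ 0.5124 -0.0317  0.1375] tq [-0.071  0.047 -0.001] F [-1.1  0.6 -0.3] az -40.6 turned 1.235 j7 -0.834 -0.0
wrist 14692 0.0519297841174005 ((7.3901214599609375, 1.20947265625), (45.426090240478516, 101.49906158447266), 89.98963165283203)
side 337 0.05169988293650898 ((6.0849151611328125, 1.3842487335205078), (44.451900482177734, 101.41265869140625), 89.84524536132812)
top 245 0.0491573297236849 ((6.887813568115234, -0.14603805541992188), (101.80712127685547, 45.20578384399414), 0.23390810191631317)
index 22.245160374369647 145
side spare 63.0 147.25
side bottle 33.0 41.0
side tin 37.0 41.0
top spare 20.0 38.0
top bottle 27.0 40.0
top tin 30.0 39.0
```

View pics/q_side.png

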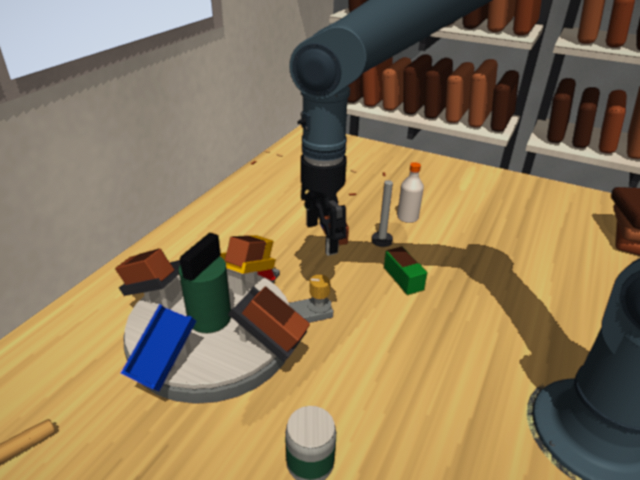

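View pics/q_wrist.png

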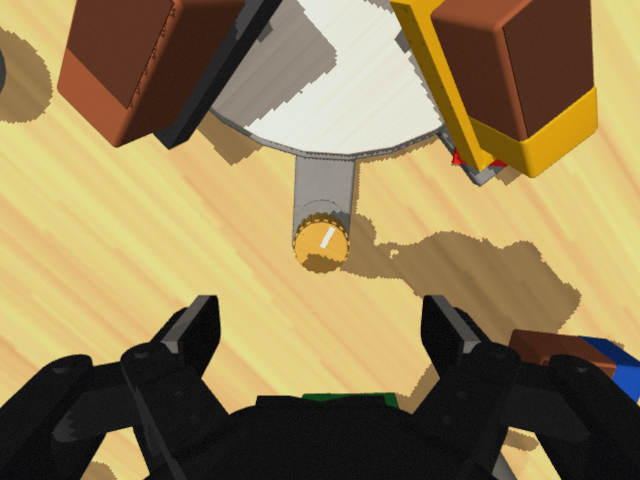

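View pics/q_top.png

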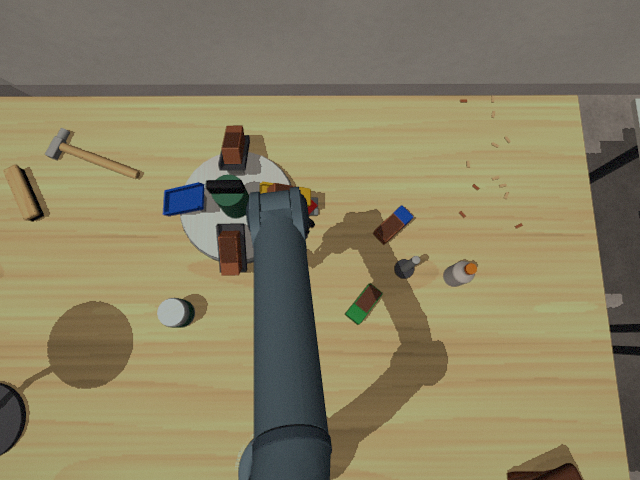

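```bash
python3 - <<'E'
from plant import bot
print(bot.job_done(),bot.state()["clock"])
E
```

```text
the job is handed in; nothing more can be done
the job is handed in; nothing more can be done
```

The job is handed in at about 25 s, with the carousel turned, the block laid in the yellow bay, and the lock screw tightened to a firm stop.

**What I did**
- I turned the carousel about 88° counter-clockwise by the grip bar. The yellow bay now faces the red pointer, within about 1° by my measurements.
- I laid the yellow-ended block in the bay, tilted to match the slope, and released it only after contact force showed it resting on the floor.
- I tightened the lock screw clockwise until the resistance rose, let go, and backed the gripper off upward.

**Last checks**
- **Block:** it lies flat and straight between the walls. Its top is about 51 mm above the bay floor and its centre is about 7 mm down the slope, resting near the lip.
- **Other items:** the last pictures show no sign that the blue-ended block, bottle or tin moved. In the last side view the gripper covers the blue-ended block, so I checked that one only from the top view. The gripper is open and touches nothing.

**What disagreed**
- **Fingertips:** they sit about 35 mm behind the reported tool point. My first grasp therefore closed just above the block without moving it. I corrected for this on the block and screw. It also means the bar was held only by its top edge, though the carousel turned as intended.
- **Screw resistance:** it jumped sharply to about 1 N m after about 1.18 rad of head rotation, instead of rising at about 2 N m per rad.
    - Gripping again and nudging it met the same resistance at once, and the screw did not spring back on release, so I took it as seated and did not force it.
    - I could not measure its starting angle. If it started at nearly zero, it stands right at about 1.2 rad.

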